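# Hold a sample slide flush on a metal tester

## Robot

A 6-joint arm with a two-finger parallel gripper is mounted at the origin on the work surface. World frame = base frame: x ahead of the robot, y to its left, z up, the work surface at z = 0. Lengths are in m, angles in rad, forces in N, time in s.
With the tool pointing down it reaches from about 0.35 to 0.975 m from the base axis. Payload 4.9 kg.
Tool frame: the origin (TCP) lies between the finger pads, 19 mm behind the fingertips; this is the grasp point; z points along the fingers, y is the line along which they close (so a half turn about z gives the same grasp; the last joint's range is limited). The gripper opens to 85 mm and grips with 20 to 120 N. Pads are 22 mm wide; open, the fingers measure 114 mm over their backs; the gripper's body (76 mm by 85 mm) begins 54 mm behind the grasp point. The pads swing forward as they close: fully open they stand 13 mm farther back than shut.
Start: joints at [1.055, 0.053, 1.613, -0, 1.476, -0.119], TCP at [0.242, 0.576, 0.25] pointing down, gripper open.
Joint ranges: [-3.01, 3.01], [-1.01, 2.22], [0.06, 2.58], [-1.02, 4.17], [0.09, 2.62], [-3.14, 3.14]. Speed limits (rad/s): [2.57, 2.57, 3.14, 3.14, 3.14, 3.14].

## Interface

Orientations are given as a unit quaternion [w, x, y, z].
In Python, from plant import manip, grab_frame, calibration, job_done gives the robot as it stands.
- The arm moves only by the tool send_rows, never from a script. Its argument "rows" is a list of rows, each an object of numbers: "x", "y", "z": the shift along the tool's x, y, z normalised to -1 to 1, where 1 is 15 cm; "wx", "wy", "wz": the turn, a rotation vector about the tool's x, y, z normalised to -1 to 1, where 1 is pi/4 rad; "hand": the opening, from -1 (shut) to 1 (fully open). In form: [{"x": .., "y": .., "z": .., "wx": .., "wy": .., "wz": .., "hand": ..}, ...]. A call has exactly 10 rows; each row shifts and turns the commanded pose from where the row before left it, along the tool's axes as they then stand; what a row does not reach is not made up. A row lasts 1/12 s, in which the tool goes at most 41.7 mm and 7.16 degrees, less where a joint would pass 70% of its speed; a pose out of reach is approached as far as the arm can. A call with a number of a shift or a turn outside -1 to 1 is refused whole. A call with a gripper value outside its range is refused whole. The fingers move at their own pace and stop on an object; the grip force is fixed at half the most. Time passes only in rows, so rows that do not move let the fingers close, or fill a call up. It gives the time, the measured TCP pose, the force, the opening and the grip force at its end, in the units of the state.
- manip.state(): the state, without advancing time (a new reading comes with each control period).
- grab_frame(name): name is "side" or "top"; returns the picture (400x640x3 uint8, blue, green, red); there is no depth.
- calibration(name): a dict with "camera_matrix" (3x3 intrinsics, pixels), "R" (3x3) and "t" (3): a world point X has camera coordinates R X + t. Camera axes: x right, y down, z forward; pixel columns grow to the right and rows downward; lengths in m; the calibration is good to about 2 mm. A picture is of the moment at which its call begins. calibration takes no time and is no camera call.
- job_done(): hands the job in; it is judged then, once.
The state is a dict: "time": time; "joint_pos": joint angles; "joint_vel": joint speeds; "joint_efforts": joint torques, N m; "tool_pos": TCP position; "tool_rot": TCP orientation; "contact_force": force on the tool from outside, world axes, zero at the start; "ft_torque": the same for the moment, N m; "gripper_width": opening from 0.0 (shut) to 1.0 (fully open); "grasp_force": force on a finger pad.
Only numpy, scipy, OpenCV 4.12 (cv2) and the standard library are available. Lean on these libraries where they do the work, as an engineer would, in place of code of your own. Each camera call takes 0.05 s, during which the arm holds its last target. There are 200 camera calls.

## Task

At the jeweller's bench, wake the metal tester first: twist its red spring-return key clockwise (seen from above) to its stop and let it go so that it springs back. Then pick up the copper sample slide by its wooden grip and press its plate flush against the tester's sloped white measuring face, centred on it and squared up with it, so that the sprung face gives by a few millimetres; press gently and leave the other things on the bench where they are. Finish while still gripping the slide and holding it pressed there; do not let go.

Things in the scene. Friction and masses are not known exactly. Their poses are not given: they have to be found in the camera images.
- tester: fixed metal tester, a grey console 200 (x) x 280 (y) x 50 mm high; origin at the centre of its underside, x pointing away from the robot at yaw 0, z up. The red key stands on it at x -30, y -85 mm (top of its bar 92 mm above the bench); the sloped stage stands at y +65 mm, hinged at x -45 mm, 62 mm up, on a black skirt, and rises away from the robot. Its position and yaw vary
- key_grip (a point): the middle of the red grip bar of the key, on its upright turning axis, 9 mm below the bar's top. The bar is 38 mm long (along the point's x), 12 mm thick (y) and 26 mm tall, on a dark steel disc of 42 mm diameter whose top is 17 mm below this point and 67 mm above the bench
- key (a joint): turn of the key in rad: 0 at rest (bar along the tester's x), growing clockwise seen from above, up to its stop at 1.05. A spring pulls it back to 0 (about 0.03 N m at rest, 0.11 N m at the stop)
- stage_face (a point): centre of the top of the white measuring face, 92 (x) x 72 (y) mm, with a blue 66 x 46 mm field for the slide and a black window in its middle; 90 to 110 mm above the bench. z: outward normal; x: up the slope, away from the robot; y level. The slope is locked, 0.21 to 0.56 rad from level, different each time. The face sinks on springs along its normal, without tilting
- stage_press (a joint): how far the measuring face is pressed in along its normal, in m: 0 free, 0.008 at the hard stop; the springs push back 1.6 N at 0, then 0.8 N more for each mm (3.2 N at 2 mm, 8 N at the stop)
- copper_slide: loose sample slide: a copper-coloured plate 64 (x) x 44 (y) x 5 mm, with a dark wooden grip bar 34 (x) x 14 (y) x 36 mm standing centred on it (top 41 mm above the underside); 90 to 180 g. Origin: centre of the plate's underside; z up. Starts flat on the bench, to the robot's right, in either of two places, the silver-coloured slide in the other
- silver_slide: loose sample slide: a silver-coloured plate 64 (x) x 44 (y) x 5 mm, with a dark wooden grip bar 34 (x) x 14 (y) x 36 mm standing centred on it (top 41 mm above the underside); 90 to 180 g. Origin: centre of the plate's underside; z up. Starts flat on the bench, and is to be left alone
- dapping_block: loose dark steel doming block, a 60 mm cube, 1.6 kg; origin at the centre of its underside; leave alone
- spool: loose dark wooden spool, 42 mm diameter, 48 mm high, upright; origin at the centre of its underside; leave alone
- mallet: loose wooden mallet about 240 mm long lying along its x on the right of the bench; leave alone
Mind the look-alikes: they are no part of the job. What is shaped like the copper_slide but green, pink or yellow is not meant.

How it is judged:
By the outcome, as a careful person would: the job done as asked, in the order asked, and still so for the second after the job is handed in, while the arm keeps its last pose, push and grip.
It also fails if it takes over 61 s, if anything falls off the work surface, if the arm or the gripper's body presses on something with over 40 N, if the wrist force passes 120 N, or if a joint passes its speed limit or range.

## Working session

There is one attempt and no reset: what is moved stays moved. The work goes in short steps, Python scripts to look and compute and a tool call to move; the robot and the scene stay as the last step left them, time stands still between calls to the robot, and variables do not carry over. Pictures are saved under pics/ and viewed, at most 10 in all, crops included, and the job is handed in when it is done.

Besides the shell and the picture viewer there is one more tool, called as name(argument=value, ...) on one line, values as JSON. send_rows: Moves the arm, as the interface text tells. Scaled input: -1 to 1 covers 15 cm each way for a shift and pi/4 rad each way for a turn. Its arguments: {"type":"object","properties":{"rows":{"type":"array","items":{"type":"object","properties":{"x":{"type":"number","minimum":-1,"maximum":1},"y":{"type":"number","minimum":-1,"maximum":1},"z":{"type":"number","minimum":-1,"maximum":1},"wx":{"type":"number","minimum":-1,"maximum":1},"wy":{"type":"number","minimum":-1,"maximum":1},"wz":{"type":"number","minimum":-1,"maximum":1},"hand":{"type":"number"}}}}},"required":["rows"]}

```bash
mkdir -p pics; ls; python3 - <<'E'
from plant import manip, grab_frame, calibration
import cv2,numpy as np
s=manip.state(); print(s)
for n in("side","top"):
    im=grab_frame(n); cv2.imwrite(f"pics/{n}0.png",im); c=calibration(n); print(n,{k:np.round(v,4).tolist() for k,v in c.items()})
E
```

```text
pics
{'time': 0.0, 'joint_pos': array([ 1.05499413e+00,  5.33673634e-02,  1.61433282e+00,  1.32956183e-05,
        1.47602279e+00, -1.18996827e-01]), 'joint_vel': array([-1.04200144e-03, -3.51122507e-04, -2.19731669e-04,  7.10041133e-04,
       -5.03751101e-05,  1.39126081e-03]), 'joint_efforts': array([ 2.52381113e-03, -3.93672538e+01, -3.70187545e+01,  1.09624502e-04,
        6.94248243e-03,  2.72860561e-06]), 'tool_pos': array([0.24123964, 0.57590888, 0.24873329]), 'tool_rot': array([-3.38720927e-04,  1.97104116e-01,  9.80381983e-01, -1.00989297e-03]), 'contact_force': array([0.65313648, 0.40694486, 0.22623679]), 'ft_torque': array([-0.03618111,  0.06443643, -0.01808185]), 'grasp_force': 0.0, 'gripper_width': 1.0013508506416184}
side {'camera_matrix': [[395.8017, 0.0, 322.9631], [0.0, 395.8017, 194.2831], [0.0, 0.0, 1.0]], 'R': [[0.9119, -0.4104, -0.0004], [-0.2168, -0.481, -0.8495], [0.3484, 0.7747, -0.5276]], 't': [-0.5778, 0.146, 0.9186]}
top {'camera_matrix': [[435.7188, 0.0, 316.1143], [0.0, 435.7188, 196.6539], [0.0, 0.0, 1.0]], 'R': [[-0.0262, -0.9991, -0.0333], [-0.9802, 0.0322, -0.1951], [0.196, 0.0276, -0.9802]], 't': [-0.0968, 0.5857, 1.0288]}
```

View pics/top0.png

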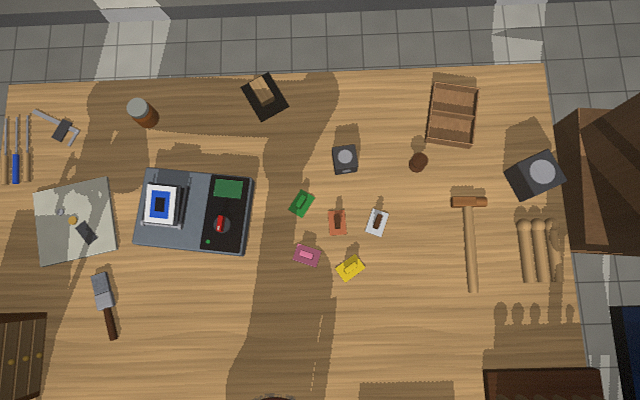

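View pics/side0.png

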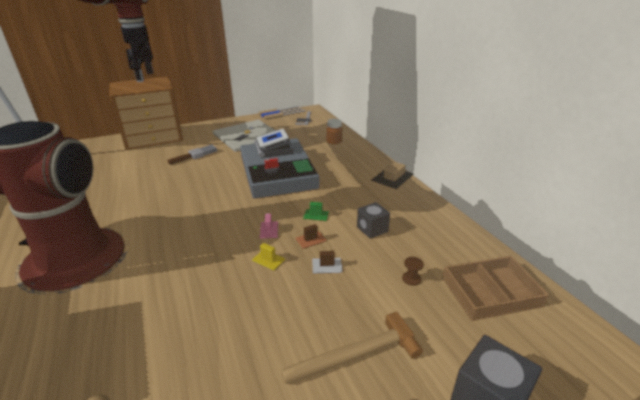

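```bash
cat > h.py <<'E'
import cv2,numpy as np
from plant import manip, grab_frame, calibration
C={n:calibration(n) for n in("side","top")}
def proj(n,X):
    c=C[n]; p=(c["R"]@np.atleast_2d(X).T+np.reshape(c["t"],(3,1))); p=c["camera_matrix"]@p; return (p[:2]/p[2]).T
def ray(n,uv,z):
    c=C[n]; R=np.array(c["R"]); o=-R.T@c["t"]; uv=np.atleast_2d(uv)
    d=(R.T@np.linalg.inv(c["camera_matrix"])@np.c_[uv,np.ones(len(uv))].T).T
    return o+d*((z-o[2])/d[:,2])[:,None]
def tri(a,b):
    P=[np.array(C[n]["camera_matrix"])@np.c_[C[n]["R"],C[n]["t"]] for n in("top","side")]
    X=cv2.triangulatePoints(P[0],P[1],np.atleast_2d(a).T.astype(float),np.atleast_2d(b).T.astype(float)); return (X[:3]/X[3]).T
def blob(im,lo,hi,box):
    h=cv2.cvtColor(im,cv2.COLOR_BGR2HSV); m=cv2.inRange(h,lo,hi); k=np.zeros_like(m); x0,y0,x1,y1=box; k[y0:y1,x0:x1]=m[y0:y1,x0:x1]
    cs,_=cv2.findContours(k,cv2.RETR_EXTERNAL,cv2.CHAIN_APPROX_NONE); c=max(cs,key=cv2.contourArea); M=cv2.moments(c)
    return c,np.array([M["m10"]/M["m00"],M["m01"]/M["m00"]]),cv2.minAreaRect(c),M["m00"]
E
python3 - <<'E'
from h import *
t=cv2.imread("pics/top0.png");s=cv2.imread("pics/side0.png")
a=cv2.resize(t[160:265,125:265],None,fx=5.7,fy=5.7,interpolation=cv2.INTER_CUBIC)
b=cv2.resize(s[120:200,230:330],None,fx=7,fy=7,interpolation=cv2.INTER_CUBIC)
cv2.imwrite("pics/tt.png",a[:600,:800]);cv2.imwrite("pics/ss.png",b)
c=cv2.resize(t[190:245,285:400],None,fx=6.5,fy=6.5,interpolation=cv2.INTER_CUBIC);cv2.imwrite("pics/cc.png",c)
B=(125,160,265,265);S=(230,120,330,200)
for nm,im,lo,hi,bx in[("key",t,(0,120,90),(8,255,255),(205,200,240,250)),("keyS",s,(0,120,90),(8,255,255),S),("blue",t,(100,130,60),(130,255,255),B),("blueS",s,(100,100,60),(130,255,255),S),("white",t,(0,0,190),(180,60,255),(130,175,200,235)),
 ("copper",t,(4,110,100),(14,255,255),(322,200,355,245)),("copperS",s,(4,110,100),(14,255,255),(290,215,330,255))]:
    try:
        c,m,r,A=blob(im,lo,hi,bx); print(nm,m.round(2),A,cv2.boxPoints(r).round(1).tolist())
    except Exception as e: print(nm,e)
E
```

```text
key [218.99 222.98] 64.5 [[216.0, 215.0], [222.0, 215.0], [222.0, 231.0], [216.0, 231.0]]
keyS [271.07 163.38] 87.5 [[265.0, 159.0], [277.0, 159.0], [277.0, 168.0], [265.0, 168.0]]
blue [159.35 204.17] 431.5 [[149.1999969482422, 216.5], [151.89999389648438, 189.89999389648438], [169.5, 191.6999969482422], [166.89999389648438, 218.3000030517578]]
blueS [265.15 138.84] 14.5 [[262.0, 138.0], [267.20001220703125, 135.39999389648438], [269.0, 139.0], [263.79998779296875, 141.60000610351562]]
white [159.82 203.96] 1008.5 [[143.60000610351562, 221.3000030517578], [147.3000030517578, 183.89999389648438], [175.89999389648438, 186.8000030517578], [172.1999969482422, 224.10000610351562]]
copper [336.73 222.29] 394.5 [[326.8999938964844, 210.60000610351562], [344.29998779296875, 209.0], [346.5, 233.8000030517578], [329.1000061035156, 235.39999389648438]]
copperS [309.73 240.71] 186.5 [[295.3999938964844, 236.89999389648438], [322.20001220703125, 229.1999969482422], [325.70001220703125, 241.5], [298.8999938964844, 249.1999969482422]]
```

View pics/tt.png

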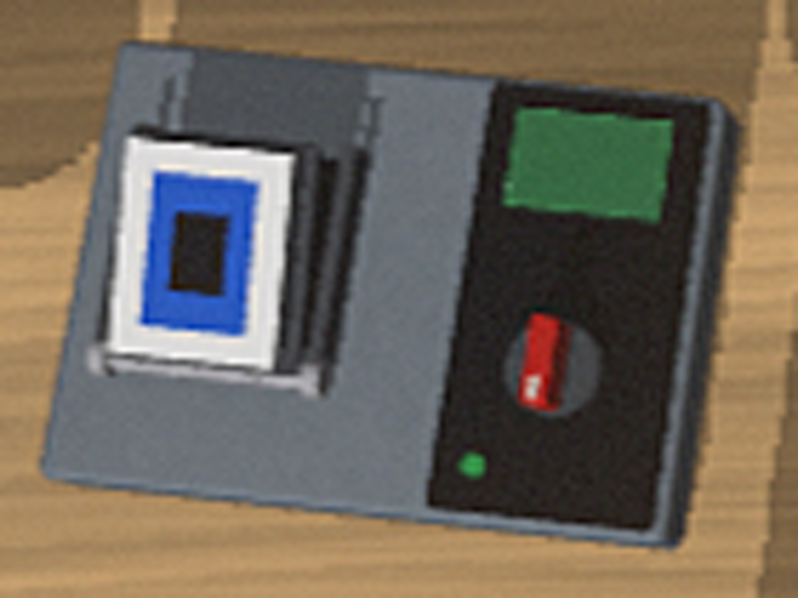

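View pics/ss.png

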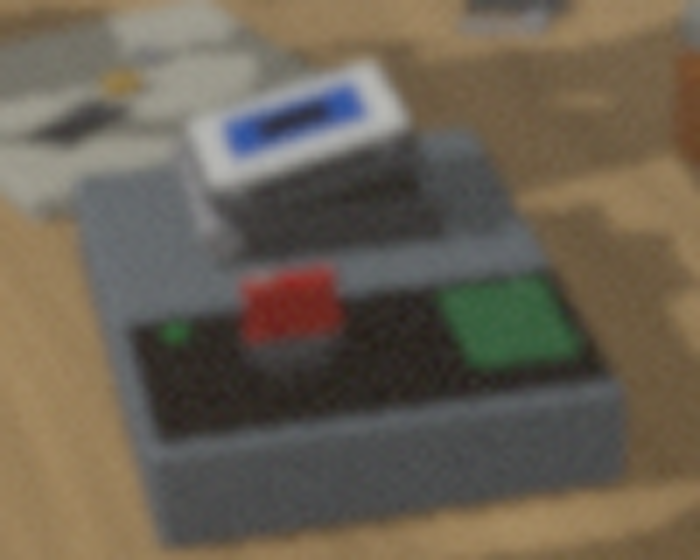

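View pics/cc.png

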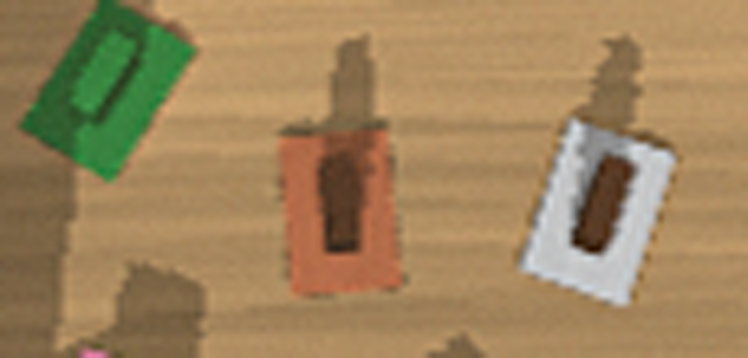

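Top crop: console corners ≈(123,43),(722,103),(668,545),(43,477); white face corners ≈(128,137),(297,153),(273,372),(105,352); key bar ≈(541,362). Side crop: face corners ≈(378,62),(412,115),(220,190),(188,122). Third crop: the copper slide is the left one (plate centre ≈(340,213)), silver on its right at (600,213).

```bash
cat > meas.py <<'E'
from h import *
f=lambda p,s,o:(np.array(p,float)+.5)/s-.5+np.array(o)
T=lambda p:f(p,5.7,(125,160)); S=lambda p:f(p,7,(230,120))
# console top corners (+x+y, +x-y, -x-y, -x+y)
con=ray("top",T([(123,43),(722,103),(668,545),(43,477)]),.05)[:,:2]
print("console",con.round(4).tolist(),"mean",con.mean(0))
e=[np.linalg.norm(con[i]-con[(i+1)%4]) for i in range(4)];print("sides",np.round(e,4))
yx=con[0]+con[1]-con[2]-con[3];yy=con[0]+con[3]-con[1]-con[2]
yaw=[np.arctan2(yx[1],yx[0]),np.arctan2(-yy[0],yy[1])];print("yaw",yaw)
out=tri(T([(128,137),(297,153),(273,372),(105,352)]),S([(378,62),(412,115),(220,190),(188,122)]))
bl=tri(T([(153,172),(261,180),(244,334),(141,326)]),S([(350,82),(367,110),(235,158),(224,127)]))
for nm,P,a,b in(("white",out,.046,.036),("blue",bl,.033,.023)):
    m=P.mean(0);X=P[0]+P[1]-P[2]-P[3];Y=P[0]+P[3]-P[1]-P[2]
    print(nm,m.round(4),"len",np.linalg.norm(X)/2,np.linalg.norm(Y)/2,"slope",np.arctan2(X[2],np.hypot(*X[:2])),"yaw",np.arctan2(X[1],X[0]),np.arctan2(-Y[0],Y[1]))
print("key top(z.092)",ray("top",T([(541,362)]),.092), "bar ends",ray("top",T([(546,315),(537,407)]),.092).round(4).tolist())
c=f([(280,140),(387,130),(404,283),(295,296)],6.5,(285,190));P=ray("top",c,.004)
X=P[0]+P[1]-P[2]-P[3];Y=P[0]+P[3]-P[1]-P[2]
print("copper",P.mean(0),np.arctan2(X[1],X[0]),np.arctan2(-Y[0],Y[1]),np.linalg.norm(X)/2,np.linalg.norm(Y)/2)
g=ray("top",f([(341,207)],6.5,(285,190)),.03);print("grip",g)
E
python3 meas.py
```

```text
console [[0.6756, 0.3214], [0.6384, 0.0495], [0.4434, 0.0723], [0.4806, 0.3468]] mean [0.55949313 0.19747792]
sides [0.2744 0.1963 0.277  0.1966]
yaw [np.float64(-0.12295286924594347), np.float64(-0.13549179438813028)]
white [0.5712 0.264  0.0933] len 0.09312013812486349 0.07394239704850566 slope 0.25523917604750074 yaw -0.16936020682805183 -0.12743898158565178
blue [0.5701 0.264  0.095 ] len 0.06452442825318479 0.04852050501404101 slope 0.2503936421101836 yaw -0.15056315678566518 -0.14741238237186285
key top(z.092) [[0.51843235 0.11801178 0.092     ]] bar ends [[0.5384, 0.1162, 0.092], [0.4995, 0.1194, 0.092]]
copper [ 0.52416419 -0.16495995  0.004     ] 0.06672922632351007 0.07596090616077449 0.06204349057631393 0.043048758043149116
grip [[ 0.52245833 -0.16436627  0.03      ]]
```

send_rows(rows=[{"wz": -0.111,"hand": 1},{"wz": -0.111,"hand": 1},{"wz": -0.111,"hand": 1},{"x": -0.16,"y": -0.198,"hand": 1},{"x": -0.16,"y": -0.198,"hand": 1},{"x": -0.16,"y": -0.198,"hand": 1},{"x": -0.16,"y": -0.198,"hand": 1},{"x": -0.16,"y": -0.198,"hand": 1},{"x": -0.16,"y": -0.198,"hand": 1},{"x": -0.16,"y": -0.198,"hand": 1}])

```text
invalid input at $.rows[0]: expected keys x, y, z, wx, wy, wz, hand
```

send_rows(rows=[{"x": -0.16,"y": -0.198,"hand": 1},{"x": -0.16,"y": -0.198,"hand": 1},{"x": -0.16,"y": -0.198,"hand": 1},{"x": -0.16,"y": -0.198,"hand": 1},{"x": -0.16,"y": -0.198,"hand": 1},{"x": -0.16,"y": -0.198,"hand": 1},{"x": -0.16,"y": -0.198,"hand": 1},{"z": 0.2,"hand": -0.2},{"hand": -0.2},{"hand": -0.2}])

```text
invalid input at $.rows[0]: expected keys x, y, z, wx, wy, wz, hand
```

```bash
cat > go.py <<'E'
import sys
from h import *
from scipy.spatial.transform import Rotation as Ro
def rot(): w,x,y,z=manip.state()["tool_rot"]; return Ro.from_quat([x,y,z,w])
def to(p,Rt=None):
    """shift (after turning) and turn to reach p, in units of the rows"""
    s=manip.state(); R=rot(); Rt=R if Rt is None else Rt
    print("turn",((R.inv()*Rt).as_rotvec()/(np.pi/4)).round(4),"shift",(Rt.inv().apply(np.array(p)-s["tool_pos"])/.15).round(4))
def show():
    s=manip.state(); R=rot().as_matrix()
    print(round(s["time"],2),"pos",s["tool_pos"].round(4),"R",R.round(4).tolist(),"F",s["contact_force"].round(2),"M",s["ft_torque"].round(3),"w",round(float(s["gripper_width"]),3),"g",round(float(s["grasp_force"]),1),"q",s["joint_pos"].round(2))
def down(yaw,tilt=0.): # tool y along yaw+90deg, tool x along -x; tilt about the level y axis
    return Ro.from_matrix(np.c_[[-np.cos(yaw),-np.sin(yaw),0],[-np.sin(yaw),np.cos(yaw),0],[0,0,-1]])
E
python3 -c "
from go import *
show(); to([.5184,.1178,.092],down(-.135))"
```

```text
0.1 pos [0.2413 0.576  0.2489] R [[-0.9223, 0.3864, -0.0009], [0.3864, 0.9223, -0.0016], [0.0002, -0.0018, -1.0]] F [ 0.64  0.27 -0.8 ] M [-0.032 -0.033 -0.012] w 1.0 g 0.0 q [ 1.06  0.05  1.61  0.    1.48 -0.12]
turn [-0.0023 -0.0006 -0.3333] shift [-2.2419 -2.7781  1.0459]
```

send_rows(rows=[{"x": 0,"y": 0,"z": 0,"wx": 0,"wy": 0,"wz": -0.111,"hand": 1},{"x": 0,"y": 0,"z": 0,"wx": 0,"wy": 0,"wz": -0.111,"hand": 1},{"x": 0,"y": 0,"z": 0,"wx": 0,"wy": 0,"wz": -0.111,"hand": 1},{"x": -0.16,"y": -0.198,"z": 0,"wx": 0,"wy": 0,"wz": 0,"hand": 1},{"x": -0.16,"y": -0.198,"z": 0,"wx": 0,"wy": 0,"wz": 0,"hand": 1},{"x": -0.16,"y": -0.198,"z": 0,"wx": 0,"wy": 0,"wz": 0,"hand": 1},{"x": -0.16,"y": -0.198,"z": 0,"wx": 0,"wy": 0,"wz": 0,"hand": 1},{"x": -0.16,"y": -0.198,"z": 0,"wx": 0,"wy": 0,"wz": 0,"hand": 1},{"x": -0.16,"y": -0.198,"z": 0,"wx": 0,"wy": 0,"wz": 0,"hand": 1},{"x": -0.16,"y": -0.198,"z": 0,"wx": 0,"wy": 0,"wz": 0,"hand": 1}])

```text
time: 0.93
tool_pos: [0.3803, 0.346, 0.2495]
tool_rot: [-0.0, 0.067, 0.998, -0.0]
contact_force: [1.2, 0.3, 0.2]
gripper_width: 0.997
grasp_force: 0.0
```

send_rows(rows=[{"x": -0.16,"y": -0.198,"z": 0,"wx": 0,"wy": 0,"wz": 0,"hand": 1},{"x": -0.16,"y": -0.198,"z": 0,"wx": 0,"wy": 0,"wz": 0,"hand": 1},{"x": -0.16,"y": -0.198,"z": 0,"wx": 0,"wy": 0,"wz": 0,"hand": 1},{"x": -0.16,"y": -0.198,"z": 0,"wx": 0,"wy": 0,"wz": 0,"hand": 1},{"x": -0.16,"y": -0.198,"z": 0,"wx": 0,"wy": 0,"wz": 0,"hand": 1},{"x": -0.16,"y": -0.198,"z": 0,"wx": 0,"wy": 0,"wz": 0,"hand": 1},{"x": -0.16,"y": -0.198,"z": 0,"wx": 0,"wy": 0,"wz": 0,"hand": 1},{"x": 0,"y": 0,"z": 0.2,"wx": 0,"wy": 0,"wz": 0,"hand": 0},{"x": 0,"y": 0,"z": 0,"wx": 0,"wy": 0,"wz": 0,"hand": 0},{"x": 0,"y": 0,"z": 0,"wx": 0,"wy": 0,"wz": 0,"hand": 0}])

```text
time: 1.77
tool_pos: [0.5168, 0.1188, 0.2176]
tool_rot: [-0.003, 0.068, 0.998, -0.0]
contact_force: [-0.7, -0.3, 0.3]
gripper_width: 0.602
grasp_force: 0.0
```

```bash
python3 -c "
from go import *
show(); to([.5184,.1178,.092],down(-.135))"
```

```text
1.77 pos [0.5168 0.1188 0.2176] R [[-0.9908, 0.1356, -0.0057], [0.1356, 0.9908, -0.0001], [0.0056, -0.0009, -1.0]] F [-0.7  -0.27  0.3 ] M [-0.017 -0.008 -0.019] w 0.602 g 0.0 q [ 0.09 -0.15  1.86  0.    1.43 -1.35]
turn [-0.0011 -0.0071 -0.0013] shift [-0.0115 -0.0053  0.8372]
```

send_rows(rows=[{"x": -0.011,"y": -0.005,"z": 0.2,"wx": 0,"wy": 0,"wz": 0,"hand": 0},{"x": 0,"y": 0,"z": 0.2,"wx": 0,"wy": 0,"wz": 0,"hand": 0},{"x": 0,"y": 0,"z": 0.2,"wx": 0,"wy": 0,"wz": 0,"hand": 0},{"x": 0,"y": 0,"z": 0.13,"wx": 0,"wy": 0,"wz": 0,"hand": 0},{"x": 0,"y": 0,"z": 0.1,"wx": 0,"wy": 0,"wz": 0,"hand": 0},{"x": 0,"y": 0,"z": 0,"wx": 0,"wy": 0,"wz": 0,"hand": 0},{"x": 0,"y": 0,"z": 0,"wx": 0,"wy": 0,"wz": 0,"hand": 0},{"x": 0,"y": 0,"z": 0,"wx": 0,"wy": 0,"wz": 0,"hand": 0},{"x": 0,"y": 0,"z": 0,"wx": 0,"wy": 0,"wz": 0,"hand": 0},{"x": 0,"y": 0,"z": 0,"wx": 0,"wy": 0,"wz": 0,"hand": 0}])

```text
time: 2.6
tool_pos: [0.5211, 0.1185, 0.0975]
tool_rot: [0.002, 0.067, 0.998, 0.0]
contact_force: [-0.2, 0.4, -0.2]
gripper_width: 0.496
grasp_force: 0.0
```

```bash
python3 -c "
from go import *
show(); to([.5184,.1178,.092],down(-.135))
im=grab_frame('top'); cv2.imwrite('pics/k.png',cv2.resize(im[160:265,125:265],None,fx=5,fy=5))"
```

```text
2.6 pos [0.5211 0.1185 0.0975] R [[-0.9909, 0.1345, 0.0032], [0.1345, 0.9909, 0.0003], [-0.0031, 0.0007, -1.0]] F [-0.22  0.37 -0.22] M [ 0.005  0.016 -0.014] w 0.496 g 0.0 q [ 0.08 -0.02  1.95  0.    1.2  -1.35]
turn [0.0009 0.004  0.0002] shift [ 0.017  -0.0069  0.0364]
```

View pics/k.png

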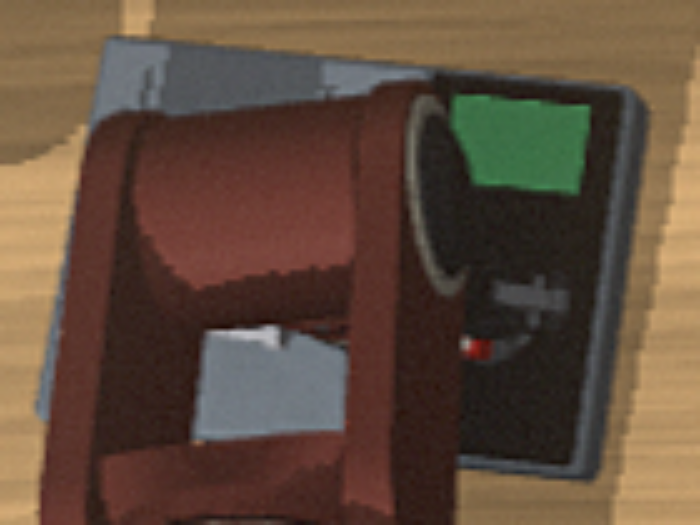

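The arm hides most of the key (its near end is visible at ≈(477,348)); the fingers are around it as planned. Going down the last millimetres, closing, then twisting.

send_rows(rows=[{"x": 0.015,"y": -0.006,"z": 0.03,"wx": 0,"wy": 0,"wz": 0,"hand": 0},{"x": 0,"y": 0,"z": 0,"wx": 0,"wy": 0,"wz": 0,"hand": 0},{"x": 0,"y": 0,"z": 0,"wx": 0,"wy": 0,"wz": 0,"hand": -1},{"x": 0,"y": 0,"z": 0,"wx": 0,"wy": 0,"wz": 0,"hand": -1},{"x": 0,"y": 0,"z": 0,"wx": 0,"wy": 0,"wz": 0,"hand": -1},{"x": 0,"y": 0,"z": 0,"wx": 0,"wy": 0,"wz": 0,"hand": -1},{"x": 0,"y": 0,"z": 0,"wx": 0,"wy": 0,"wz": 0,"hand": -1},{"x": 0,"y": 0,"z": 0,"wx": 0,"wy": 0,"wz": 0,"hand": -1},{"x": 0,"y": 0,"z": 0,"wx": 0,"wy": 0,"wz": 0,"hand": -1},{"x": 0,"y": 0,"z": 0,"wx": 0,"wy": 0,"wz": 0,"hand": -1}])

```text
time: 3.48
tool_pos: [0.5175, 0.1176, 0.0911]
tool_rot: [-0.0, 0.068, 0.998, 0.0]
contact_force: [-1.9, 0.3, 1.7]
gripper_width: 0.126
grasp_force: 61.6
```

```bash
python3 -c "
from go import *
show(); to([.5184,.1178,.092],down(-.135))"
```

```text
3.48 pos [0.5175 0.1176 0.0911] R [[-0.9909, 0.1349, -0.0002], [0.1349, 0.9909, 0.0001], [0.0002, 0.0001, -1.0]] F [-1.89  0.3   1.71] M [0.094 0.264 0.022] w 0.126 g 61.6 q [ 0.08 -0.02  1.96  0.    1.2  -1.35]
turn [ 0.0001 -0.0003 -0.0003] shift [-0.0056  0.0019 -0.0059]
```

send_rows(rows=[{"x": 0,"y": 0,"z": 0,"wx": 0,"wy": 0,"wz": 0.15,"hand": -1},{"x": 0,"y": 0,"z": 0,"wx": 0,"wy": 0,"wz": 0.15,"hand": -1},{"x": 0,"y": 0,"z": 0,"wx": 0,"wy": 0,"wz": 0.15,"hand": -1},{"x": 0,"y": 0,"z": 0,"wx": 0,"wy": 0,"wz": 0.15,"hand": -1},{"x": 0,"y": 0,"z": 0,"wx": 0,"wy": 0,"wz": 0.15,"hand": -1},{"x": 0,"y": 0,"z": 0,"wx": 0,"wy": 0,"wz": 0.15,"hand": -1},{"x": 0,"y": 0,"z": 0,"wx": 0,"wy": 0,"wz": 0.15,"hand": -1},{"x": 0,"y": 0,"z": 0,"wx": 0,"wy": 0,"wz": 0.15,"hand": -1},{"x": 0,"y": 0,"z": 0,"wx": 0,"wy": 0,"wz": 0.12,"hand": -1},{"x": 0,"y": 0,"z": 0,"wx": 0,"wy": 0,"wz": 0,"hand": -1}])

```text
time: 4.32
tool_pos: [0.5192, 0.1198, 0.0912]
tool_rot: [0.001, 0.554, 0.832, 0.004]
contact_force: [5.0, 8.3, -3.8]
gripper_width: 0.121
grasp_force: 60.8
```

```bash
python3 -c "
from go import *
show(); to([.5175,.1176,.091],down(-.135-1.05))"
```

```text
4.32 pos [0.5192 0.1198 0.0912] R [[-0.3854, 0.9228, 0.0052], [0.9228, 0.3853, 0.0053], [0.0029, 0.0069, -1.0]] F [ 4.99  8.32 -3.78] M [ 1.497 -0.875  0.138] w 0.121 g 60.8 q [ 0.08 -0.02  1.96  0.01  1.19 -0.31]
turn [ 0.0087 -0.0038  0.0125] shift [-0.0094 -0.0158  0.0013]
```

send_rows(rows=[{"x": -0.005,"y": -0.01,"z": 0,"wx": 0,"wy": 0,"wz": 0.03,"hand": -1},{"x": 0,"y": 0,"z": 0,"wx": 0,"wy": 0,"wz": 0.03,"hand": -1},{"x": 0,"y": 0,"z": 0,"wx": 0,"wy": 0,"wz": 0.02,"hand": -1},{"x": 0,"y": 0,"z": 0,"wx": 0,"wy": 0,"wz": 0,"hand": -1},{"x": 0,"y": 0,"z": 0,"wx": 0,"wy": 0,"wz": 0,"hand": -1},{"x": 0,"y": 0,"z": 0,"wx": 0,"wy": 0,"wz": 0,"hand": -1},{"x": 0,"y": 0,"z": 0,"wx": 0,"wy": 0,"wz": 0,"hand": -1},{"x": 0,"y": 0,"z": 0,"wx": 0,"wy": 0,"wz": 0,"hand": -1},{"x": 0,"y": 0,"z": 0,"wx": 0,"wy": 0,"wz": 0,"hand": -1},{"x": 0,"y": 0,"z": 0,"wx": 0,"wy": 0,"wz": 0,"hand": -1}])

```text
time: 5.15
tool_pos: [0.5191, 0.1197, 0.0912]
tool_rot: [0.001, 0.578, 0.816, 0.006]
contact_force: [11.1, 14.3, -8.5]
gripper_width: 0.127
grasp_force: 61.5
```

```bash
python3 -c "
from go import *
show(); to([.5175,.1176,.091],down(-.135-1.05))"
```

```text
5.15 pos [0.5191 0.1197 0.0912] R [[-0.3315, 0.9434, 0.0086], [0.9434, 0.3315, 0.0077], [0.0044, 0.0106, -0.9999]] F [11.11 14.25 -8.53] M [ 2.211 -1.616  0.693] w 0.127 g 61.5 q [ 0.08 -0.02  1.96  0.01  1.19 -0.26]
turn [ 0.0137 -0.0052 -0.061 ] shift [-0.0088 -0.015   0.0014]
```

Moment jumped to 0.69 N m: the key is at its stop. Releasing fully, then rising.

send_rows(rows=[{"x": 0,"y": 0,"z": 0,"wx": 0,"wy": 0,"wz": -0.05,"hand": 1},{"x": 0,"y": 0,"z": 0,"wx": 0,"wy": 0,"wz": 0,"hand": 1},{"x": 0,"y": 0,"z": 0,"wx": 0,"wy": 0,"wz": 0,"hand": 1},{"x": 0,"y": 0,"z": 0,"wx": 0,"wy": 0,"wz": 0,"hand": 1},{"x": 0,"y": 0,"z": 0,"wx": 0,"wy": 0,"wz": 0,"hand": 1},{"x": 0,"y": 0,"z": 0,"wx": 0,"wy": 0,"wz": 0,"hand": 1},{"x": 0,"y": 0,"z": 0,"wx": 0,"wy": 0,"wz": 0,"hand": 1},{"x": 0,"y": 0,"z": -0.2,"wx": 0,"wy": 0,"wz": 0,"hand": 1},{"x": 0,"y": 0,"z": -0.25,"wx": 0,"wy": 0,"wz": 0,"hand": 1},{"x": 0,"y": 0,"z": -0.25,"wx": 0,"wy": 0,"wz": 0,"hand": 1}])

```text
time: 5.98
tool_pos: [0.5154, 0.1159, 0.1959]
tool_rot: [-0.001, 0.563, 0.826, -0.001]
contact_force: [1.8, -0.7, -0.5]
gripper_width: 0.999
grasp_force: 0.0
```

```bash
python3 -c "
from go import *
show(); to([.5225,-.1645,.20],down(.072))"
```

```text
5.98 pos [0.5154 0.1159 0.1959] R [[-0.3661, 0.9306, -0.0032], [0.9306, 0.3661, -0.0005], [0.0007, -0.0031, -1.0]] F [ 1.78 -0.74 -0.53] M [-0.024 -0.027 -0.054] w 0.999 g 0.0 q [ 0.08 -0.14  1.89 -0.    1.39 -0.29]
turn [-0.0029 -0.0033 -1.6145] shift [ 0.0873 -1.8682 -0.0273]
```

send_rows(rows=[{"x": 0,"y": 0,"z": 0,"wx": 0,"wy": 0,"wz": -0.15,"hand": 1},{"x": 0,"y": 0,"z": 0,"wx": 0,"wy": 0,"wz": -0.15,"hand": 1},{"x": 0,"y": 0,"z": 0,"wx": 0,"wy": 0,"wz": -0.15,"hand": 0},{"x": 0,"y": 0,"z": 0,"wx": 0,"wy": 0,"wz": -0.15,"hand": 0},{"x": 0,"y": 0,"z": 0,"wx": 0,"wy": 0,"wz": -0.15,"hand": 0},{"x": 0,"y": 0,"z": 0,"wx": 0,"wy": 0,"wz": -0.15,"hand": 0},{"x": 0,"y": 0,"z": 0,"wx": 0,"wy": 0,"wz": -0.15,"hand": 0},{"x": 0,"y": 0,"z": 0,"wx": 0,"wy": 0,"wz": -0.15,"hand": 0},{"x": 0,"y": 0,"z": 0,"wx": 0,"wy": 0,"wz": -0.15,"hand": 0},{"x": 0,"y": 0,"z": 0,"wx": 0,"wy": 0,"wz": -0.15,"hand": 0}])

```text
time: 6.82
tool_pos: [0.5164, 0.1161, 0.196]
tool_rot: [-0.0, 0.006, 1.0, -0.0]
contact_force: [-0.4, -0.2, -0.2]
gripper_width: 0.5
grasp_force: 0.0
```

send_rows(rows=[{"x": 0,"y": 0,"z": 0,"wx": 0,"wy": 0,"wz": -0.115,"hand": 0},{"x": 0.011,"y": -0.234,"z": 0,"wx": 0,"wy": 0,"wz": 0,"hand": 0},{"x": 0.011,"y": -0.234,"z": 0,"wx": 0,"wy": 0,"wz": 0,"hand": 0},{"x": 0.011,"y": -0.234,"z": 0,"wx": 0,"wy": 0,"wz": 0,"hand": 0},{"x": 0.011,"y": -0.234,"z": 0,"wx": 0,"wy": 0,"wz": 0,"hand": 0},{"x": 0.011,"y": -0.234,"z": 0,"wx": 0,"wy": 0,"wz": 0,"hand": 0},{"x": 0.011,"y": -0.234,"z": 0,"wx": 0,"wy": 0,"wz": 0,"hand": 0},{"x": 0.011,"y": -0.234,"z": 0,"wx": 0,"wy": 0,"wz": 0,"hand": 0},{"x": 0.011,"y": -0.234,"z": 0,"wx": 0,"wy": 0,"wz": 0,"hand": 0},{"x": 0,"y": 0,"z": 0.2,"wx": 0,"wy": 0,"wz": 0,"hand": 0}])

```text
time: 7.65
tool_pos: [0.5275, -0.1721, 0.1729]
tool_rot: [0.006, -0.034, 0.999, -0.004]
contact_force: [1.0, 0.3, 1.0]
gripper_width: 0.503
grasp_force: 0.0
```

```bash
python3 -c "
from go import *
show(); to([.5240,-.165,.028],down(.072))
im=grab_frame('top'); cv2.imwrite('pics/top1.png',im)
c,m,r,A=blob(im,(0,120,90),(8,255,255),(205,200,240,250)); print('key',m,cv2.boxPoints(r).tolist(),A)"
```

```text
7.65 pos [ 0.5275 -0.1721  0.1729] R [[-0.9977, -0.0672, 0.0121], [-0.0673, 0.9977, -0.0086], [-0.0115, -0.0094, -0.9999]] F [0.96 0.26 1.  ] M [-0.029 -0.059  0.026] w 0.503 g 0.0 q [-0.45 -0.06  1.86 -0.    1.33 -2.09]
turn [-0.012   0.0147 -0.006 ] shift [0.0199 0.0487 0.9662]
key [219.10416667 222.4921875 ] [[215.52310180664062, 229.81539916992188], [217.4307861328125, 214.55386352539062], [222.72308349609375, 215.21539306640625], [220.81539916992188, 230.4769287109375]] 64.0
```

View pics/top1.png

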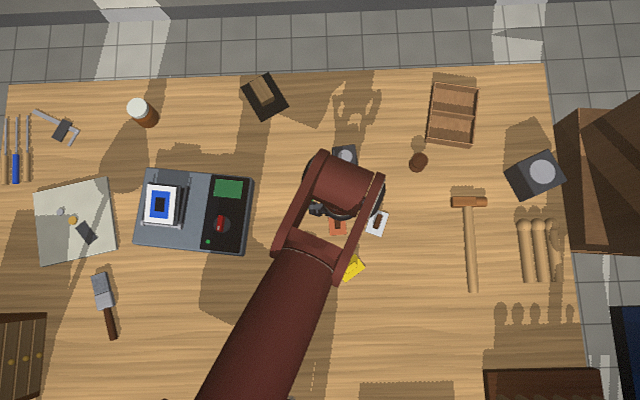

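The key (219,222) has sprung back to rest and the gripper is over the copper slide (338,225). Descending part way and re-reading.

send_rows(rows=[{"x": 0,"y": 0,"z": 0.2,"wx": 0,"wy": 0,"wz": 0,"hand": 0},{"x": 0,"y": 0,"z": 0.2,"wx": 0,"wy": 0,"wz": 0,"hand": 0},{"x": 0,"y": 0,"z": 0.15,"wx": 0,"wy": 0,"wz": 0,"hand": 0},{"x": 0,"y": 0,"z": 0,"wx": 0,"wy": 0,"wz": 0,"hand": 0},{"x": 0,"y": 0,"z": 0,"wx": 0,"wy": 0,"wz": 0,"hand": 0},{"x": 0,"y": 0,"z": 0,"wx": 0,"wy": 0,"wz": 0,"hand": 0},{"x": 0,"y": 0,"z": 0,"wx": 0,"wy": 0,"wz": 0,"hand": 0},{"x": 0,"y": 0,"z": 0,"wx": 0,"wy": 0,"wz": 0,"hand": 0},{"x": 0,"y": 0,"z": 0,"wx": 0,"wy": 0,"wz": 0,"hand": 0},{"x": 0,"y": 0,"z": 0,"wx": 0,"wy": 0,"wz": 0,"hand": 0}])

```text
time: 8.53
tool_pos: [0.5244, -0.165, 0.0847]
tool_rot: [0.001, -0.036, 0.999, -0.0]
contact_force: [0.8, -0.2, -0.5]
gripper_width: 0.505
grasp_force: 0.0
```

```bash
python3 -c "
from go import *
show(); to([.5240,-.165,.028],down(.072))"
```

```text
8.53 pos [ 0.5244 -0.165   0.0847] R [[-0.9973, -0.0729, 0.0017], [-0.0729, 0.9973, -0.0008], [-0.0017, -0.0009, -1.0]] F [ 0.75 -0.23 -0.49] M [-0.005  0.056  0.009] w 0.505 g 0.0 q [-0.44  0.04  1.92 -0.    1.18 -2.08]
turn [-0.0012  0.0021  0.0012] shift [0.0026 0.     0.3778]
```

send_rows(rows=[{"x": 0.003,"y": 0,"z": 0.15,"wx": 0,"wy": 0,"wz": 0,"hand": 0},{"x": 0,"y": 0,"z": 0.13,"wx": 0,"wy": 0,"wz": 0,"hand": 0},{"x": 0,"y": 0,"z": 0.06,"wx": 0,"wy": 0,"wz": 0,"hand": 0},{"x": 0,"y": 0,"z": 0.03,"wx": 0,"wy": 0,"wz": 0,"hand": 0},{"x": 0,"y": 0,"z": 0,"wx": 0,"wy": 0,"wz": 0,"hand": 0},{"x": 0,"y": 0,"z": 0,"wx": 0,"wy": 0,"wz": 0,"hand": 0},{"x": 0,"y": 0,"z": 0,"wx": 0,"wy": 0,"wz": 0,"hand": 0},{"x": 0,"y": 0,"z": 0,"wx": 0,"wy": 0,"wz": 0,"hand": -1},{"x": 0,"y": 0,"z": 0,"wx": 0,"wy": 0,"wz": 0,"hand": -1},{"x": 0,"y": 0,"z": 0,"wx": 0,"wy": 0,"wz": 0,"hand": -1}])

```text
time: 9.37
tool_pos: [0.5242, -0.1652, 0.0292]
tool_rot: [0.001, -0.036, 0.999, -0.001]
contact_force: [0.8, -0.7, -0.8]
gripper_width: 0.154
grasp_force: 58.6
```

send_rows(rows=[{"x": 0,"y": 0,"z": 0,"wx": 0,"wy": 0,"wz": 0,"hand": -1},{"x": 0,"y": 0,"z": 0,"wx": 0,"wy": 0,"wz": 0,"hand": -1},{"x": 0,"y": 0,"z": 0,"wx": 0,"wy": 0,"wz": 0,"hand": -1},{"x": 0,"y": 0,"z": 0,"wx": 0,"wy": 0,"wz": 0,"hand": -1},{"x": 0,"y": 0,"z": 0,"wx": 0,"wy": 0,"wz": 0,"hand": -1},{"x": 0,"y": 0,"z": 0,"wx": 0,"wy": 0,"wz": 0,"hand": -1},{"x": 0,"y": 0,"z": 0,"wx": 0,"wy": 0,"wz": 0,"hand": -1},{"x": 0,"y": 0,"z": 0,"wx": 0,"wy": 0,"wz": 0,"hand": -1},{"x": 0,"y": 0,"z": 0,"wx": 0,"wy": 0,"wz": 0,"hand": -1},{"x": 0,"y": 0,"z": 0,"wx": 0,"wy": 0,"wz": 0,"hand": -1}])

```text
time: 10.2
tool_pos: [0.5241, -0.1652, 0.0291]
tool_rot: [0.001, -0.036, 0.999, -0.0]
contact_force: [-0.0, -0.4, 4.6]
gripper_width: 0.159
grasp_force: 59.5
```

```bash
python3 -c "
from go import *
show()"
```

```text
10.2 pos [ 0.5241 -0.1652  0.0291] R [[-0.9973, -0.0728, 0.0016], [-0.0728, 0.9973, -0.0008], [-0.0015, -0.001, -1.0]] F [-0.01 -0.4   4.58] M [-0.007  0.053 -0.007] w 0.159 g 59.5 q [-0.44  0.12  1.94 -0.    1.08 -2.08]
```

send_rows(rows=[{"x": 0,"y": 0,"z": -0.1,"wx": 0,"wy": 0,"wz": 0,"hand": -1},{"x": 0,"y": 0,"z": -0.24,"wx": 0,"wy": 0,"wz": 0,"hand": -1},{"x": 0,"y": 0,"z": -0.24,"wx": 0,"wy": 0,"wz": 0,"hand": -1},{"x": 0,"y": 0,"z": -0.24,"wx": 0,"wy": 0,"wz": 0,"hand": -1},{"x": 0,"y": 0,"z": -0.24,"wx": 0,"wy": 0,"wz": 0,"hand": -1},{"x": 0,"y": 0,"z": -0.2,"wx": 0,"wy": 0,"wz": 0,"hand": -1},{"x": 0,"y": 0,"z": 0,"wx": 0,"wy": 0,"wz": 0,"hand": -1},{"x": 0,"y": 0,"z": 0,"wx": 0,"wy": 0,"wz": 0,"hand": -1},{"x": 0,"y": 0,"z": 0,"wx": 0,"wy": 0,"wz": 0,"hand": -1},{"x": 0,"y": 0,"z": 0,"wx": 0,"wy": 0,"wz": 0,"hand": -1}])

```text
time: 11.03
tool_pos: [0.5219, -0.1641, 0.214]
tool_rot: [-0.002, -0.036, 0.999, 0.001]
contact_force: [0.6, -0.2, -1.6]
gripper_width: 0.147
grasp_force: 58.7
```

```bash
cat >> go.py <<'E'
def slope(yaw,s):
    c,n=np.cos,np.sin
    return Ro.from_matrix(np.c_[[-c(s)*c(yaw),-c(s)*n(yaw),-n(s)],[-n(yaw),c(yaw),0],[n(s)*c(yaw),n(s)*n(yaw),-c(s)]])
E
python3 -c "
from go import *
from meas import T,S
show()
w=T([(128,137),(297,153),(273,372),(105,352)]);b=T([(153,172),(261,180),(244,334),(141,326)])
for z in(.092,.094,.096):print(z,ray('top',w.mean(0),z).round(4),ray('top',b.mean(0),z).round(4))
for yaw in(-.135,):
  for s in(.22,.25,.28,.31):
    for o in([.5705,.263,.094],):
      R=slope(yaw,s); e=np.array([[1,1],[1,-1],[-1,-1],[-1,1]])*[.046,.036]
      X=np.array(o)+e[:,:1]*-R.as_matrix()[:,0]+e[:,1:]*R.as_matrix()[:,1]
      print(s,'top',(proj('top',X)-w).round(2).tolist(),'side',(proj('side',X)-S([(378,62),(412,115),(220,190),(188,122)])).round(2).tolist())
n=slope(-.135,.25); print('above'); to(np.array([.5705,.263,.094])-(.029+.05)*n.as_matrix()[:,2],n)
" | grep -v -e console -e sides -e white -e blue
```

```text
yaw [np.float64(-0.12295286924594347), np.float64(-0.13549179438813028)]
key top(z.092) [[0.51843235 0.11801178 0.092     ]] bar ends [[0.5384, 0.1162, 0.092], [0.4995, 0.1194, 0.092]]
copper [ 0.52416419 -0.16495995  0.004     ] 0.06672922632351007 0.07596090616077449 0.06204349057631393 0.043048758043149116
grip [[ 0.52245833 -0.16436627  0.03      ]]
11.03 pos [ 0.5219 -0.1641  0.214 ] R [[-0.9973, -0.0728, -0.0046], [-0.0728, 0.9973, 0.0022], [0.0044, 0.0025, -1.0]] F [ 0.65 -0.16 -1.59] M [-0.063  0.037  0.029] w 0.147 g 58.7 q [-0.44 -0.11  1.83  0.    1.42 -2.08]
0.092 [[0.5695 0.2648 0.092 ]] [[0.5698 0.2653 0.092 ]]
0.094 [[0.5691 0.264  0.094 ]] [[0.5694 0.2645 0.094 ]]
0.096 [[0.5687 0.2632 0.096 ]] [[0.569  0.2637 0.096 ]]
0.22 top [[0.42, -0.49], [-0.24, -0.37], [0.57, -0.97], [1.13, -0.52]] side [[-0.8, -0.04], [-1.06, 0.85], [-1.5, -0.61], [-0.3, 0.16]]
0.25 top [[0.16, -0.49], [-0.46, -0.36], [0.79, -1.03], [1.39, -0.58]] side [[-0.92, -0.41], [-1.18, 0.46], [-1.36, -0.23], [-0.17, 0.53]]
0.28 top [[-0.09, -0.47], [-0.67, -0.33], [1.01, -1.1], [1.64, -0.65]] side [[-1.05, -0.78], [-1.32, 0.08], [-1.21, 0.14], [-0.02, 0.89]]
0.31 top [[-0.35, -0.43], [-0.89, -0.29], [1.23, -1.19], [1.9, -0.73]] side [[-1.19, -1.14], [-1.46, -0.29], [-1.05, 0.51], [0.14, 1.25]]
above
turn [ 0.0356 -0.3231  0.2629] shift [0.2583 2.8652 0.2329]
```

send_rows(rows=[{"x": 0,"y": 0,"z": 0,"wx": 0.012,"wy": -0.108,"wz": 0.088,"hand": -1},{"x": 0,"y": 0,"z": 0,"wx": 0.012,"wy": -0.108,"wz": 0.088,"hand": -1},{"x": 0,"y": 0,"z": 0,"wx": 0.012,"wy": -0.108,"wz": 0.088,"hand": -1},{"x": 0.02,"y": 0.2,"z": 0.017,"wx": 0,"wy": 0,"wz": 0,"hand": -1},{"x": 0.02,"y": 0.22,"z": 0.018,"wx": 0,"wy": 0,"wz": 0,"hand": -1},{"x": 0.02,"y": 0.22,"z": 0.018,"wx": 0,"wy": 0,"wz": 0,"hand": -1},{"x": 0.02,"y": 0.22,"z": 0.018,"wx": 0,"wy": 0,"wz": 0,"hand": -1},{"x": 0.02,"y": 0.22,"z": 0.018,"wx": 0,"wy": 0,"wz": 0,"hand": -1},{"x": 0.02,"y": 0.22,"z": 0.018,"wx": 0,"wy": 0,"wz": 0,"hand": -1},{"x": 0.02,"y": 0.22,"z": 0.018,"wx": 0,"wy": 0,"wz": 0,"hand": -1}])

```text
time: 11.87
tool_pos: [0.5371, 0.0648, 0.1902]
tool_rot: [0.125, 0.067, 0.99, -0.01]
contact_force: [0.1, -0.8, -1.3]
gripper_width: 0.156
grasp_force: 58.8
```

send_rows(rows=[{"x": 0.02,"y": 0.22,"z": 0.018,"wx": 0,"wy": 0,"wz": 0,"hand": -1},{"x": 0.02,"y": 0.22,"z": 0.018,"wx": 0,"wy": 0,"wz": 0,"hand": -1},{"x": 0.02,"y": 0.22,"z": 0.018,"wx": 0,"wy": 0,"wz": 0,"hand": -1},{"x": 0.02,"y": 0.22,"z": 0.018,"wx": 0,"wy": 0,"wz": 0,"hand": -1},{"x": 0.02,"y": 0.22,"z": 0.018,"wx": 0,"wy": 0,"wz": 0,"hand": -1},{"x": 0.02,"y": 0.22,"z": 0.018,"wx": 0,"wy": 0,"wz": 0,"hand": -1},{"x": 0,"y": 0,"z": 0,"wx": 0,"wy": 0,"wz": 0,"hand": -1},{"x": 0,"y": 0,"z": 0,"wx": 0,"wy": 0,"wz": 0,"hand": -1},{"x": 0,"y": 0,"z": 0,"wx": 0,"wy": 0,"wz": 0,"hand": -1},{"x": 0,"y": 0,"z": 0,"wx": 0,"wy": 0,"wz": 0,"hand": -1}])

```text
time: 12.7
tool_pos: [0.5518, 0.26, 0.1714]
tool_rot: [0.126, 0.068, 0.99, -0.01]
contact_force: [-0.7, -0.4, -1.4]
gripper_width: 0.153
grasp_force: 59.1
```

```bash
python3 -c "
from go import *
show()
n=slope(-.135,.25); to(np.array([.5695,.2638,.094])-(.029+.015)*n.as_matrix()[:,2],n)
"
```

```text
12.7 pos [0.5518 0.26   0.1714] R [[-0.959, 0.1364, 0.2483], [0.1313, 0.9906, -0.0371], [-0.251, -0.003, -0.968]] F [-0.68 -0.36 -1.42] M [ 0.012  0.124 -0.026] w 0.153 g 59.1 q [ 0.37 -0.04  1.85 -0.14  1.11 -1.01]
turn [-0.0042  0.0047 -0.0014] shift [0.0177 0.0409 0.2344]
```

Approach to 15 mm off the face, then look.

send_rows(rows=[{"x": 0.018,"y": 0.04,"z": 0.1,"wx": -0.003,"wy": 0.004,"wz": -0.001,"hand": -1},{"x": 0,"y": 0,"z": 0.08,"wx": 0,"wy": 0,"wz": 0,"hand": -1},{"x": 0,"y": 0,"z": 0.054,"wx": 0,"wy": 0,"wz": 0,"hand": -1},{"x": 0,"y": 0,"z": 0,"wx": 0,"wy": 0,"wz": 0,"hand": -1},{"x": 0,"y": 0,"z": 0,"wx": 0,"wy": 0,"wz": 0,"hand": -1},{"x": 0,"y": 0,"z": 0,"wx": 0,"wy": 0,"wz": 0,"hand": -1},{"x": 0,"y": 0,"z": 0,"wx": 0,"wy": 0,"wz": 0,"hand": -1},{"x": 0,"y": 0,"z": 0,"wx": 0,"wy": 0,"wz": 0,"hand": -1},{"x": 0,"y": 0,"z": 0,"wx": 0,"wy": 0,"wz": 0,"hand": -1},{"x": 0,"y": 0,"z": 0,"wx": 0,"wy": 0,"wz": 0,"hand": -1}])

```text
time: 13.53
tool_pos: [0.5595, 0.2664, 0.1385]
tool_rot: [0.126, 0.067, 0.99, -0.008]
contact_force: [-0.8, -0.4, -0.5]
gripper_width: 0.154
grasp_force: 59.3
```

```bash
python3 -c "
from go import *
show()
n=slope(-.135,.25); to(np.array([.5695,.2638,.094])-(.029+.0)*n.as_matrix()[:,2],n)
t=np.mean([grab_frame('top').astype(float) for i in range(3)],0);s=np.mean([grab_frame('side').astype(float) for i in range(6)],0)
a=cv2.resize(t[165:250,125:215],None,fx=5,fy=5,interpolation=cv2.INTER_CUBIC);b=cv2.resize(s[115:165,245:305],None,fx=8.5,fy=8.5,interpolation=cv2.INTER_CUBIC)[:a.shape[0]]
print(a.shape,b.shape,manip.state()['time'])
b=cv2.copyMakeBorder(b,0,a.shape[0]-b.shape[0],0,0,0) ;o=np.hstack([a,b]);cv2.imwrite('pics/ap.png',o[:,:800]);print(o.shape)
"
```

```text
13.53 pos [0.5595 0.2664 0.1385] R [[-0.9594, 0.134, 0.2483], [0.1299, 0.991, -0.0328], [-0.2504, 0.0008, -0.9681]] F [-0.78 -0.39 -0.49] M [0.041 0.185 0.003] w 0.154 g 59.3 q [ 0.38  0.02  1.86 -0.14  1.05 -1.  ]
turn [0.0012 0.004  0.0005] shift [ 0.007  -0.008   0.1109]
(425, 450, 3) (425, 510, 3) 13.9833
(425, 960, 3)[ WARN:0@8.366] global loadsave.cpp:1063 imwrite_ Unsupported depth image for selected encoder is fallbacked to CV_8U.
```

View pics/ap.png

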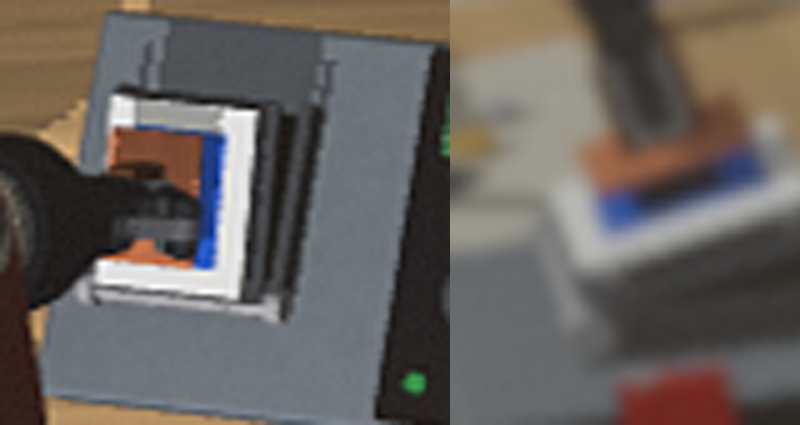

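At 15 mm off the face: left (top view) shows the plate corners ≈(117,128),(205,137),(194,268),(103,258) and face corners ≈(112,93),(258,107),(242,300),(97,282); in the side view the plate looks parallel to the face. Checking the in-hand offset from these.

```bash
python3 -c "
from go import *
f=lambda p:(np.array(p,float)+.5)/5-.5+np.array([125,165])
R=rot().as_matrix();p=manip.state()['tool_pos']
def onplane(uv,d,corr=0):
    a=ray('top',uv,0.);b=ray('top',uv,.2);n=R[:,2];q=p+d*n
    t=((q-a)@n)/((b-a)@n);return ((a+t[:,None]*(b-a))-p)@R
P=onplane(f([(117,128),(205,137),(194,268),(103,258)]),.024)
print('plate in tool',(P*1e3).round(1).tolist(),(P.mean(0)*1e3).round(2))
for d in(.044,.046):
  F=onplane(f([(112,93),(258,107),(242,300),(97,282)]),d);print('face',(F*1e3).round(1).tolist(),(F.mean(0)*1e3).round(2))
for nm,Q in(('p',P),('f',F)):
  X=Q[0]+Q[1]-Q[2]-Q[3];Y=Q[0]+Q[3]-Q[1]-Q[2];print(nm,'ang',np.arctan2(-X[1],-X[0]),np.arctan2(-Y[0],Y[1]),'len',np.linalg.norm(X)/2,np.linalg.norm(Y)/2)
"
```

```text
plate in tool [[-31.2, 21.3, 24.0], [-31.1, -21.5, 24.0], [31.5, -21.0, 24.0], [31.3, 23.5, 24.0]] [ 0.14  0.58 24.  ]
face [[-46.1, 34.0, 44.0], [-46.4, -38.2, 44.0], [47.6, -37.7, 44.0], [46.2, 34.6, 44.0]] [ 0.31 -1.82 44.  ]
face [[-46.0, 34.9, 46.0], [-46.3, -37.5, 46.0], [47.9, -36.9, 46.0], [46.6, 35.5, 46.0]] [ 0.54 -0.98 46.  ]
p ang 0.021314169963024883 0.0029039887617487406 len 0.06258890288913196 0.04364633504001218
f ang 0.005883071008033755 0.006822214089638317 len 0.09336891173932557 0.07243489886470753
```

send_rows(rows=[{"x": 0.003,"y": -0.013,"z": 0.03,"wx": 0,"wy": 0.003,"wz": 0,"hand": -1},{"x": 0,"y": 0,"z": 0.03,"wx": 0,"wy": 0,"wz": 0,"hand": -1},{"x": 0,"y": 0,"z": 0.02,"wx": 0,"wy": 0,"wz": 0,"hand": -1},{"x": 0,"y": 0,"z": 0,"wx": 0,"wy": 0,"wz": 0,"hand": -1},{"x": 0,"y": 0,"z": 0,"wx": 0,"wy": 0,"wz": 0,"hand": -1},{"x": 0,"y": 0,"z": 0,"wx": 0,"wy": 0,"wz": 0,"hand": -1},{"x": 0,"y": 0,"z": 0,"wx": 0,"wy": 0,"wz": 0,"hand": -1},{"x": 0,"y": 0,"z": 0,"wx": 0,"wy": 0,"wz": 0,"hand": -1},{"x": 0,"y": 0,"z": 0,"wx": 0,"wy": 0,"wz": 0,"hand": -1},{"x": 0,"y": 0,"z": 0,"wx": 0,"wy": 0,"wz": 0,"hand": -1}])

```text
time: 14.82
tool_pos: [0.5616, 0.264, 0.1264]
tool_rot: [0.125, 0.067, 0.99, -0.008]
contact_force: [-0.2, 0.2, -1.1]
gripper_width: 0.155
grasp_force: 59.3
```

```bash
cat > fz.py <<'E'
from go import *
s=manip.state();R=rot().as_matrix();n=slope(-.135,.25).as_matrix()
d=(s["tool_pos"]-[.5695,.2638,.094])@n*1e3
print(round(s["time"],2),"rel mm",d.round(2),"F tool",(s["contact_force"]@R).round(2),"M tool",(s["ft_torque"]@R).round(3),"rot err",Ro.from_matrix(n.T@R).as_rotvec().round(4))
E
python3 fz.py
```

```text
14.82 rel mm [ -0.45  -0.81 -33.37] F tool [0.52 0.18 1.02] M tool [-0.036  0.149  0.056] rot err [-0.0008 -0.0003 -0.0004]
```

send_rows(rows=[{"x": 0,"y": 0,"z": 0.01,"wx": 0,"wy": 0,"wz": 0,"hand": -1},{"x": 0,"y": 0,"z": 0.01,"wx": 0,"wy": 0,"wz": 0,"hand": -1},{"x": 0,"y": 0,"z": 0.01,"wx": 0,"wy": 0,"wz": 0,"hand": -1},{"x": 0,"y": 0,"z": 0,"wx": 0,"wy": 0,"wz": 0,"hand": -1},{"x": 0,"y": 0,"z": 0,"wx": 0,"wy": 0,"wz": 0,"hand": -1},{"x": 0,"y": 0,"z": 0,"wx": 0,"wy": 0,"wz": 0,"hand": -1},{"x": 0,"y": 0,"z": 0,"wx": 0,"wy": 0,"wz": 0,"hand": -1},{"x": 0,"y": 0,"z": 0,"wx": 0,"wy": 0,"wz": 0,"hand": -1},{"x": 0,"y": 0,"z": 0,"wx": 0,"wy": 0,"wz": 0,"hand": -1},{"x": 0,"y": 0,"z": 0,"wx": 0,"wy": 0,"wz": 0,"hand": -1}])

```text
time: 15.65
tool_pos: [0.5628, 0.2639, 0.1221]
tool_rot: [0.125, 0.067, 0.99, -0.008]
contact_force: [-1.4, 0.6, 0.9]
gripper_width: 0.152
grasp_force: 59.6
```

```bash
python3 fz.py
```

```text
15.65 rel mm [ -0.5   -0.76 -28.84] F tool [ 1.24  0.44 -1.29] M tool [-0.058  0.226  0.014] rot err [-0.0009 -0.0005 -0.0004]
```

send_rows(rows=[{"x": 0,"y": 0,"z": 0.01,"wx": 0,"wy": 0,"wz": 0,"hand": -1},{"x": 0,"y": 0,"z": 0,"wx": 0,"wy": 0,"wz": 0,"hand": -1},{"x": 0,"y": 0,"z": 0,"wx": 0,"wy": 0,"wz": 0,"hand": -1},{"x": 0,"y": 0,"z": 0,"wx": 0,"wy": 0,"wz": 0,"hand": -1},{"x": 0,"y": 0,"z": 0,"wx": 0,"wy": 0,"wz": 0,"hand": -1},{"x": 0,"y": 0,"z": 0,"wx": 0,"wy": 0,"wz": 0,"hand": -1},{"x": 0,"y": 0,"z": 0,"wx": 0,"wy": 0,"wz": 0,"hand": -1},{"x": 0,"y": 0,"z": 0,"wx": 0,"wy": 0,"wz": 0,"hand": -1},{"x": 0,"y": 0,"z": 0,"wx": 0,"wy": 0,"wz": 0,"hand": -1},{"x": 0,"y": 0,"z": 0,"wx": 0,"wy": 0,"wz": 0,"hand": -1}])

```text
time: 16.48
tool_pos: [0.5632, 0.2639, 0.1205]
tool_rot: [0.125, 0.067, 0.99, -0.008]
contact_force: [-0.6, 1.2, 2.3]
gripper_width: 0.157
grasp_force: 59.7
```

```bash
python3 fz.py
```

```text
16.48 rel mm [ -0.48  -0.79 -27.28] F tool [ 0.15  1.13 -2.45] M tool [-0.115  0.256  0.015] rot err [-0.0008 -0.0004 -0.0004]
```

```bash
cat > avg.py <<'E'
from go import *
A=[]
for i in range(12):
    grab_frame("top"); s=manip.state();R=rot().as_matrix();A.append(np.r_[s["contact_force"]@R,s["ft_torque"]@R])
print(np.mean(A,0).round(3),(np.std(A,0)/12**.5).round(3))
E
python3 avg.py; python3 fz.py
```

```text
[-0.45   1.432 -2.39  -0.191  0.183  0.032] [0.168 0.092 0.124 0.008 0.009 0.009]
17.08 rel mm [ -0.44  -0.81 -27.25] F tool [-0.27  1.61 -1.82] M tool [-0.237  0.11   0.024] rot err [-0.0008 -0.0003 -0.0004]
```

send_rows(rows=[{"x": 0,"y": 0,"z": 0.01,"wx": 0,"wy": 0,"wz": 0,"hand": -1},{"x": 0,"y": 0,"z": 0,"wx": 0,"wy": 0,"wz": 0,"hand": -1},{"x": 0,"y": 0,"z": 0,"wx": 0,"wy": 0,"wz": 0,"hand": -1},{"x": 0,"y": 0,"z": 0,"wx": 0,"wy": 0,"wz": 0,"hand": -1},{"x": 0,"y": 0,"z": 0,"wx": 0,"wy": 0,"wz": 0,"hand": -1},{"x": 0,"y": 0,"z": 0,"wx": 0,"wy": 0,"wz": 0,"hand": -1},{"x": 0,"y": 0,"z": 0,"wx": 0,"wy": 0,"wz": 0,"hand": -1},{"x": 0,"y": 0,"z": 0,"wx": 0,"wy": 0,"wz": 0,"hand": -1},{"x": 0,"y": 0,"z": 0,"wx": 0,"wy": 0,"wz": 0,"hand": -1},{"x": 0,"y": 0,"z": 0,"wx": 0,"wy": 0,"wz": 0,"hand": -1}])

```text
time: 17.92
tool_pos: [0.5635, 0.2638, 0.119]
tool_rot: [0.125, 0.067, 0.99, -0.008]
contact_force: [-0.9, 1.3, 3.6]
gripper_width: 0.152
grasp_force: 59.8
```

```bash
python3 avg.py; python3 fz.py; python3 -c "
from go import *
f=lambda n,k:np.mean([grab_frame(n).astype(float) for i in range(k)],0)
t=f('top',2);s=f('side',4)
a=cv2.resize(t[170:245,130:195],None,fx=6,fy=6,interpolation=cv2.INTER_CUBIC);b=cv2.resize(s[118:163,252:297],None,fx=9,fy=9,interpolation=cv2.INTER_CUBIC)
b=cv2.copyMakeBorder(b,0,a.shape[0]-b.shape[0],0,0,0);cv2.imwrite('pics/pr.png',np.clip(np.hstack([a,b]),0,255).astype(np.uint8))"
```

```text
[-0.554  1.533 -3.837 -0.305  0.185  0.036] [0.132 0.155 0.173 0.005 0.012 0.01 ]
18.52 rel mm [ -0.4   -0.82 -25.74] F tool [ 0.01  2.55 -3.33] M tool [-0.313  0.199  0.044] rot err [-0.0007 -0.0002 -0.0004]
```

View pics/pr.png

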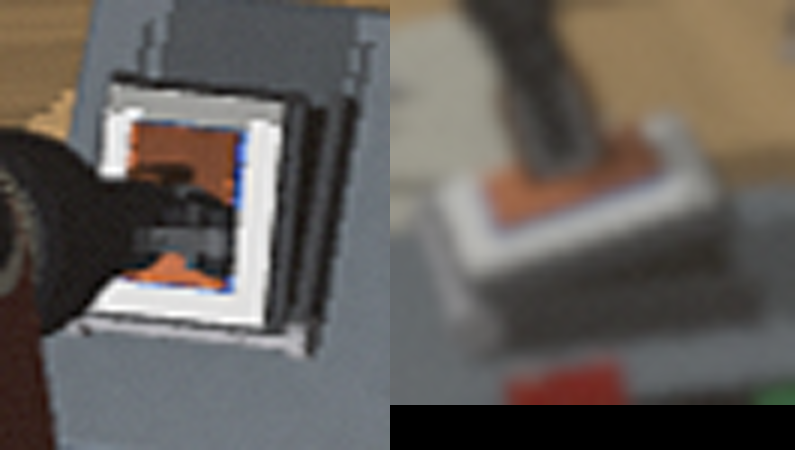

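Plate sits on the blue field; a blue strip shows at its right (top view ≈(245,160)), so it may be 1–2 mm too far left. Measuring that from colour profiles.

```bash
python3 -c "
from go import *
im=np.mean([grab_frame('top').astype(float) for i in range(4)],0).astype(np.float32)
s=manip.state();R=rot().as_matrix();p=s['tool_pos'];d=.0295
def line(a,b): # tool-plane points in mm at underside
    X=p+R@np.array([a/1e3,b/1e3,d]);return proj('top',X)[0]
def prof(pts):
    uv=np.array([line(*q) for q in pts],np.float32);return cv2.remap(im,uv[:,0].reshape(1,-1),uv[:,1].reshape(1,-1),cv2.INTER_LINEAR)[0]
ys=np.arange(-42,43,1.)
def rows(xs):return np.mean([prof([(x,y) for y in ys]) for x in xs],0)
for nm,xs in(('upper',np.arange(-28,-17,2)),):
    q=rows(xs)
    print(nm);[print(int(y),c.astype(int)) for y,c in zip(ys,q) if y<-16 or y>14]
q=np.mean([prof([(x,y) for x in np.arange(-50,51,1.)]) for y in(-18,-16,-14,-12)],0)
print('along x (y -18..-12)');[print(x,c.astype(int)) for x,c in zip(range(-50,51),q) if abs(x)>27]
print(s['time'])
"
```

```text
upper
-42 [71 68 68]
-41 [74 70 69]
-40 [67 64 64]
-39 [58 56 57]
-38 [58 57 58]
-37 [89 90 91]
-36 [124 127 127]
-35 [163 165 166]
-34 [197 198 199]
-33 [220 220 221]
-32 [224 225 225]
-31 [228 228 229]
-30 [226 227 227]
-29 [225 225 226]
-28 [224 225 225]
-27 [224 227 228]
-26 [225 228 230]
-25 [224 224 224]
-24 [223 218 213]
-23 [220 201 190]
-22 [209 168 149]
-21 [197 136 110]
-20 [167 104  86]
-19 [131  72  70]
-18 [96 56 72]
-17 [66 61 95]
15 [ 51  74 123]
16 [ 51  74 123]
17 [ 51  74 124]
18 [ 51  74 124]
19 [ 51  74 124]
20 [ 50  72 122]
21 [ 48  70 119]
22 [ 47  72 127]
23 [ 48  79 144]
24 [ 54  88 160]
25 [ 93 119 175]
26 [139 153 189]
27 [175 182 202]
28 [201 204 212]
29 [222 222 221]
30 [225 225 224]
31 [227 227 226]
32 [230 229 229]
33 [233 233 233]
34 [231 232 232]
35 [204 204 205]
36 [173 173 174]
37 [140 139 140]
38 [110 107 106]
39 [87 82 79]
40 [96 91 86]
41 [109 103  97]
42 [117 111 104]
along x (y -18..-12)
-50 [65 63 62]
-49 [53 52 52]
-48 [44 43 44]
-47 [41 40 42]
-46 [87 88 89]
-45 [138 139 139]
-44 [158 160 160]
-43 [159 161 161]
-42 [157 160 160]
-41 [155 158 158]
-40 [153 156 156]
-39 [153 155 155]
-38 [153 155 156]
-37 [154 156 157]
-36 [155 159 159]
-35 [157 161 160]
-34 [145 142 137]
-33 [131 118 108]
-32 [111  97  94]
-31 [ 86  83 104]
-30 [ 63  71 114]
-29 [ 54  67 113]
-28 [ 48  64 111]
28 [67 62 79]
29 [ 73  74 108]
30 [ 72  83 138]
31 [ 72  93 166]
32 [105 106 153]
33 [148 121 130]
34 [187 149 137]
35 [208 189 182]
36 [226 225 222]
37 [227 228 226]
38 [226 227 227]
39 [225 226 226]
40 [224 225 225]
41 [224 224 225]
42 [226 226 227]
43 [228 228 229]
44 [227 227 228]
45 [220 221 221]
46 [205 206 206]
47 [155 155 155]
48 [104 102 102]
49 [108 105 105]
50 [144 140 140]
19.0167
```

send_rows(rows=[{"x": 0,"y": 0,"z": -0.03,"wx": 0,"wy": 0,"wz": 0,"hand": -1},{"x": 0,"y": 0,"z": -0.02,"wx": 0,"wy": 0,"wz": 0,"hand": -1},{"x": 0,"y": -0.012,"z": 0,"wx": 0,"wy": 0,"wz": 0,"hand": -1},{"x": 0,"y": 0,"z": 0,"wx": 0,"wy": 0,"wz": 0,"hand": -1},{"x": 0,"y": 0,"z": 0,"wx": 0,"wy": 0,"wz": 0,"hand": -1},{"x": 0,"y": 0,"z": 0,"wx": 0,"wy": 0,"wz": 0,"hand": -1},{"x": 0,"y": 0,"z": 0,"wx": 0,"wy": 0,"wz": 0,"hand": -1},{"x": 0,"y": 0,"z": 0,"wx": 0,"wy": 0,"wz": 0,"hand": -1},{"x": 0,"y": 0,"z": 0,"wx": 0,"wy": 0,"wz": 0,"hand": -1},{"x": 0,"y": 0,"z": 0,"wx": 0,"wy": 0,"wz": 0,"hand": -1}])

```text
time: 19.85
tool_pos: [0.5613, 0.2622, 0.1262]
tool_rot: [0.124, 0.067, 0.99, -0.008]
contact_force: [0.3, 0.5, -0.7]
gripper_width: 0.151
grasp_force: 59.3
```

```bash
python3 avg.py; python3 fz.py
```

```text
[ 0.247  0.033  0.804 -0.003  0.16   0.007] [0.106 0.088 0.139 0.006 0.007 0.008]
20.45 rel mm [ -0.32  -2.67 -33.19] F tool [-0.1   0.29  0.6 ] M tool [0.002 0.211 0.025] rot err [-0.0006 -0.     -0.0004]
```

send_rows(rows=[{"x": 0,"y": 0,"z": 0.015,"wx": 0,"wy": 0,"wz": 0,"hand": -1},{"x": 0,"y": 0,"z": 0.01,"wx": 0,"wy": 0,"wz": 0,"hand": -1},{"x": 0,"y": 0,"z": 0.008,"wx": 0,"wy": 0,"wz": 0,"hand": -1},{"x": 0,"y": 0,"z": 0.008,"wx": 0,"wy": 0,"wz": 0,"hand": -1},{"x": 0,"y": 0,"z": 0.008,"wx": 0,"wy": 0,"wz": 0,"hand": -1},{"x": 0,"y": 0,"z": 0,"wx": 0,"wy": 0,"wz": 0,"hand": -1},{"x": 0,"y": 0,"z": 0,"wx": 0,"wy": 0,"wz": 0,"hand": -1},{"x": 0,"y": 0,"z": 0,"wx": 0,"wy": 0,"wz": 0,"hand": -1},{"x": 0,"y": 0,"z": 0,"wx": 0,"wy": 0,"wz": 0,"hand": -1},{"x": 0,"y": 0,"z": 0,"wx": 0,"wy": 0,"wz": 0,"hand": -1}])

```text
time: 21.28
tool_pos: [0.5633, 0.2621, 0.1194]
tool_rot: [0.125, 0.067, 0.99, -0.008]
contact_force: [-1.1, 1.1, 4.2]
gripper_width: 0.152
grasp_force: 59.9
```

```bash
python3 avg.py; python3 fz.py; cat > pf.py <<'E'
from go import *
im=np.mean([grab_frame('top').astype(float) for i in range(4)],0).astype(np.float32)
s=manip.state();R=rot().as_matrix();p=s['tool_pos']
def prof(pts):
    uv=proj('top',p+np.c_[np.array(pts)/1e3,np.full(len(pts),.0295)]@R.T).astype(np.float32);return cv2.remap(im,uv[:,0].reshape(1,-1),uv[:,1].reshape(1,-1),cv2.INTER_LINEAR)[0]
def edges(v,q,ch,lev):
    g=q[:,ch]-lev;i=np.where(g[:-1]*g[1:]<0)[0];return [round(v[k]+g[k]/(g[k]-g[k+1])*(v[k+1]-v[k]),1) for k in i]
ys=np.arange(-42,42.1,.5)
for x in(-28,-25,-22,-19):
    q=prof([(x,y) for y in ys]);print('y at x',x,'outer/blue(red ch 140)',edges(ys,q,2,140),'blue-ch 120',edges(ys,q,0,120))
xs=np.arange(-50,50.1,.5)
for y in(-18,-15,-12):
    q=prof([(x,y) for x in xs]);print('x at y',y,edges(xs,q,0,100),edges(xs,q,2,120))
E
python3 pf.py
```

```text
[ 0.389  0.843 -3.56  -0.097  0.289  0.025] [0.117 0.16  0.1   0.011 0.019 0.007]
21.88 rel mm [ -0.51  -2.57 -25.93] F tool [-0.39  1.17 -3.9 ] M tool [-0.101  0.254  0.006] rot err [-0.0009 -0.0004 -0.0004]
y at x -28 outer/blue(red ch 140) [np.float64(-34.5), np.float64(-20.8), np.float64(22.4), np.float64(39.0)] blue-ch 120 [np.float64(-35.0), np.float64(-19.8), np.float64(25.2), np.float64(39.8)]
y at x -25 outer/blue(red ch 140) [np.float64(-34.4), np.float64(-19.9), np.float64(21.7), np.float64(38.7)] blue-ch 120 [np.float64(-34.8), np.float64(-18.4), np.float64(25.5), np.float64(39.5)]
y at x -22 outer/blue(red ch 140) [np.float64(-33.8), np.float64(-20.1), np.float64(23.2), np.float64(38.6)] blue-ch 120 [np.float64(-34.3), np.float64(-18.7), np.float64(26.0), np.float64(39.3)]
y at x -19 outer/blue(red ch 140) [np.float64(-33.5), np.float64(-19.7), np.float64(23.8), np.float64(38.7)] blue-ch 120 [np.float64(-33.8), np.float64(-18.7), np.float64(26.1), np.float64(39.3)]
x at y -18 [np.float64(-45.6), np.float64(-31.1), np.float64(-25.6), np.float64(-25.3), np.float64(-4.5), np.float64(-2.1), np.float64(27.7), np.float64(47.9), np.float64(48.2)] [np.float64(-45.1), np.float64(-32.9), np.float64(-11.2), np.float64(-8.8), np.float64(29.3), np.float64(31.9), np.float64(33.7), np.float64(47.5), np.float64(49.3)]
x at y -15 [np.float64(-45.7), np.float64(-31.6), np.float64(15.9), np.float64(16.4), np.float64(32.2), np.float64(48.3), np.float64(48.6)] [np.float64(-45.3), np.float64(-33.1), np.float64(-20.2), np.float64(-5.4), np.float64(29.0), np.float64(33.0), np.float64(33.9), np.float64(47.6), np.float64(49.3)]
x at y -12 [np.float64(-45.7), np.float64(-31.3), np.float64(10.8), np.float64(18.1), np.float64(32.2), np.float64(48.3), np.float64(49.1)] [np.float64(-45.3), np.float64(-33.3), np.float64(-29.6), np.float64(-6.8), np.float64(28.0), np.float64(47.8), np.float64(49.7)]
```

send_rows(rows=[{"x": -0.002,"y": 0,"z": 0,"wx": 0,"wy": 0.0125,"wz": 0,"hand": -1},{"x": -0.002,"y": 0,"z": 0,"wx": 0,"wy": 0.0125,"wz": 0,"hand": -1},{"x": 0,"y": 0,"z": 0,"wx": 0,"wy": 0,"wz": 0,"hand": -1},{"x": 0,"y": 0,"z": 0,"wx": 0,"wy": 0,"wz": 0,"hand": -1},{"x": 0,"y": 0,"z": 0,"wx": 0,"wy": 0,"wz": 0,"hand": -1},{"x": 0,"y": 0,"z": 0,"wx": 0,"wy": 0,"wz": 0,"hand": -1},{"x": 0,"y": 0,"z": 0,"wx": 0,"wy": 0,"wz": 0,"hand": -1},{"x": 0,"y": 0,"z": 0,"wx": 0,"wy": 0,"wz": 0,"hand": -1},{"x": 0,"y": 0,"z": 0,"wx": 0,"wy": 0,"wz": 0,"hand": -1},{"x": 0,"y": 0,"z": 0,"wx": 0,"wy": 0,"wz": 0,"hand": -1}])

```text
time: 22.92
tool_pos: [0.5638, 0.2619, 0.1194]
tool_rot: [0.115, 0.067, 0.991, -0.007]
contact_force: [0.6, 1.4, 2.9]
gripper_width: 0.15
grasp_force: 59.9
```

```bash
python3 avg.py; python3 fz.py
```

```text
[-1.637  1.745 -3.37  -0.288 -0.038  0.039] [0.093 0.177 0.164 0.008 0.01  0.008]
23.52 rel mm [ -1.03  -2.62 -25.88] F tool [-1.42  1.88 -3.98] M tool [-0.313 -0.085  0.077] rot err [-0.0007  0.0193 -0.0004]
```

send_rows(rows=[{"x": 0,"y": 0,"z": -0.03,"wx": 0,"wy": 0,"wz": 0,"hand": -1},{"x": 0,"y": 0,"z": -0.02,"wx": 0,"wy": 0,"wz": 0,"hand": -1},{"x": 0.001,"y": 0,"z": 0,"wx": 0,"wy": 0,"wz": 0,"hand": -1},{"x": 0,"y": 0,"z": 0,"wx": 0,"wy": 0,"wz": 0,"hand": -1},{"x": 0,"y": 0,"z": 0,"wx": 0,"wy": 0,"wz": 0,"hand": -1},{"x": 0,"y": 0,"z": 0,"wx": 0,"wy": 0,"wz": 0,"hand": -1},{"x": 0,"y": 0,"z": 0,"wx": 0,"wy": 0,"wz": 0,"hand": -1},{"x": 0,"y": 0,"z": 0,"wx": 0,"wy": 0,"wz": 0,"hand": -1},{"x": 0,"y": 0,"z": 0,"wx": 0,"wy": 0,"wz": 0,"hand": -1},{"x": 0,"y": 0,"z": 0,"wx": 0,"wy": 0,"wz": 0,"hand": -1}])

```text
time: 24.35
tool_pos: [0.5619, 0.2621, 0.1265]
tool_rot: [0.115, 0.067, 0.991, -0.008]
contact_force: [0.8, 0.2, -0.6]
gripper_width: 0.156
grasp_force: 59.4
```

```bash
python3 avg.py; python3 fz.py
```

```text
[ 3.510e-01 -4.700e-02  1.164e+00 -1.000e-03  1.630e-01  7.000e-03] [0.173 0.122 0.128 0.008 0.009 0.008]
24.95 rel mm [ -0.94  -2.68 -33.35] F tool [0.56 0.29 1.33] M tool [-0.025  0.127  0.028] rot err [-0.0006  0.0196 -0.0004]
```

send_rows(rows=[{"x": 0,"y": 0,"z": 0.015,"wx": 0,"wy": 0,"wz": 0,"hand": -1},{"x": 0,"y": 0,"z": 0.01,"wx": 0,"wy": 0,"wz": 0,"hand": -1},{"x": 0,"y": 0,"z": 0.008,"wx": 0,"wy": 0,"wz": 0,"hand": -1},{"x": 0,"y": 0,"z": 0.008,"wx": 0,"wy": 0,"wz": 0,"hand": -1},{"x": 0,"y": 0,"z": 0.008,"wx": 0,"wy": 0,"wz": 0,"hand": -1},{"x": 0,"y": 0,"z": 0,"wx": 0,"wy": 0,"wz": 0,"hand": -1},{"x": 0,"y": 0,"z": 0,"wx": 0,"wy": 0,"wz": 0,"hand": -1},{"x": 0,"y": 0,"z": 0,"wx": 0,"wy": 0,"wz": 0,"hand": -1},{"x": 0,"y": 0,"z": 0,"wx": 0,"wy": 0,"wz": 0,"hand": -1},{"x": 0,"y": 0,"z": 0,"wx": 0,"wy": 0,"wz": 0,"hand": -1}])

```text
time: 25.78
tool_pos: [0.5636, 0.262, 0.1196]
tool_rot: [0.115, 0.067, 0.991, -0.007]
contact_force: [-0.4, 0.2, 3.7]
gripper_width: 0.159
grasp_force: 59.8
```

```bash
python3 avg.py; python3 fz.py; python3 pf.py | sed 's/np.float64//g'; python3 -c "
from go import *
f=lambda n,k:np.mean([grab_frame(n).astype(float) for i in range(k)],0)
t=f('top',2);s=f('side',4)
a=cv2.resize(t[170:245,130:195],None,fx=6,fy=6,interpolation=cv2.INTER_CUBIC);b=cv2.resize(s[118:163,252:297],None,fx=9,fy=9,interpolation=cv2.INTER_CUBIC)
b=cv2.copyMakeBorder(b,0,a.shape[0]-b.shape[0],0,0,0);cv2.imwrite('pics/pr2.png',np.clip(np.hstack([a,b]),0,255).astype(np.uint8))"
```

```text
[ 0.226  0.066 -3.099  0.009  0.314 -0.012] [0.171 0.148 0.172 0.01  0.013 0.009]
26.38 rel mm [ -0.96  -2.59 -26.09] F tool [ 0.42  0.9  -3.41] M tool [-0.005  0.296 -0.029] rot err [-0.0008  0.0192 -0.0003]
y at x -28 outer/blue(red ch 140) [(-33.9), (-20.2), (22.5), (39.3)] blue-ch 120 [(-34.4), (-19.4), (25.4), (40.1)]
y at x -25 outer/blue(red ch 140) [(-33.4), (-19.7), (21.9), (38.9)] blue-ch 120 [(-33.9), (-18.3), (25.2), (39.6)]
y at x -22 outer/blue(red ch 140) [(-33.1), (-19.5), (23.5), (39.1)] blue-ch 120 [(-33.5), (-18.7), (25.7), (39.8)]
y at x -19 outer/blue(red ch 140) [(-33.1), (-19.0), (24.2), (39.2)] blue-ch 120 [(-33.5), (-18.7), (26.1), (39.9)]
x at y -18 [(-45.7), (-31.0), (-26.5), (-24.3), (26.2)] [(-45.2), (-33.0), (-11.7), (-8.2), (27.7), (47.3), (48.8)]
x at y -15 [(-45.8), (-31.7), (11.8), (12.3), (12.6), (13.5), (32.0), (47.8), (48.4)] [(-45.4), (-33.4), (-19.7), (-6.8), (27.1), (32.9), (33.6), (47.3), (49.0)]
x at y -12 [(-45.8), (-31.5), (8.2), (15.3), (31.9), (48.0), (48.7)] [(-45.5), (-33.4), (-29.8), (-7.4), (25.9), (47.6), (49.3)]
```

View pics/pr2.png

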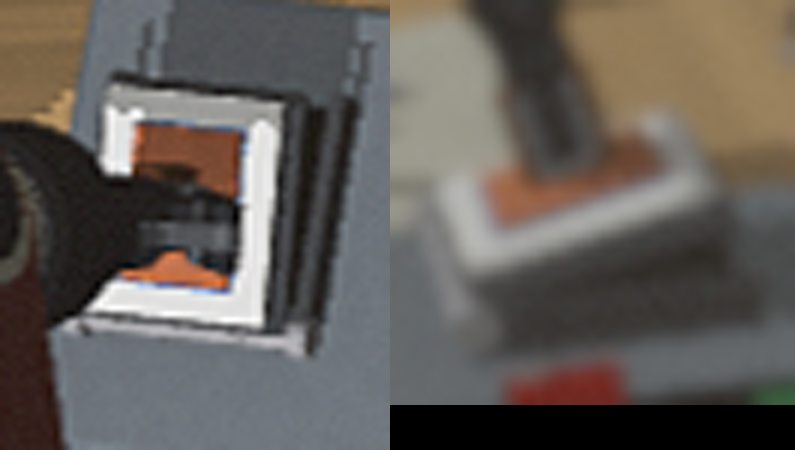

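Clean press, centred. The moment still hints at contact toward the downhill edge, so I test a lower tilt with a fresh press.

send_rows(rows=[{"x": 0,"y": 0,"z": -0.03,"wx": 0,"wy": 0,"wz": 0,"hand": -1},{"x": 0,"y": 0,"z": -0.02,"wx": 0,"wy": 0,"wz": 0,"hand": -1},{"x": -0.008,"y": 0,"z": 0,"wx": 0,"wy": 0.051,"wz": 0,"hand": -1},{"x": 0,"y": 0,"z": 0,"wx": 0,"wy": 0,"wz": 0,"hand": -1},{"x": 0,"y": 0,"z": 0,"wx": 0,"wy": 0,"wz": 0,"hand": -1},{"x": 0,"y": 0,"z": 0,"wx": 0,"wy": 0,"wz": 0,"hand": -1},{"x": 0,"y": 0,"z": 0,"wx": 0,"wy": 0,"wz": 0,"hand": -1},{"x": 0,"y": 0,"z": 0,"wx": 0,"wy": 0,"wz": 0,"hand": -1},{"x": 0,"y": 0,"z": 0,"wx": 0,"wy": 0,"wz": 0,"hand": -1},{"x": 0,"y": 0,"z": 0,"wx": 0,"wy": 0,"wz": 0,"hand": -1}])

```text
time: 27.72
tool_pos: [0.5628, 0.262, 0.1268]
tool_rot: [0.095, 0.067, 0.993, -0.006]
contact_force: [0.7, -0.4, -1.3]
gripper_width: 0.155
grasp_force: 59.2
```

```bash
python3 avg.py; python3 fz.py
```

```text
[ 0.271 -0.135  1.291 -0.018  0.137  0.007] [0.134 0.146 0.096 0.006 0.01  0.008]
28.32 rel mm [ -2.13  -2.68 -33.44] F tool [-0.03  0.27  1.53] M tool [-0.019  0.165  0.005] rot err [-0.0005  0.0596 -0.0004]
```

send_rows(rows=[{"x": 0,"y": 0,"z": 0.015,"wx": 0,"wy": 0,"wz": 0,"hand": -1},{"x": 0,"y": 0,"z": 0.01,"wx": 0,"wy": 0,"wz": 0,"hand": -1},{"x": 0,"y": 0,"z": 0.008,"wx": 0,"wy": 0,"wz": 0,"hand": -1},{"x": 0,"y": 0,"z": 0.008,"wx": 0,"wy": 0,"wz": 0,"hand": -1},{"x": 0,"y": 0,"z": 0.008,"wx": 0,"wy": 0,"wz": 0,"hand": -1},{"x": 0,"y": 0,"z": 0,"wx": 0,"wy": 0,"wz": 0,"hand": -1},{"x": 0,"y": 0,"z": 0,"wx": 0,"wy": 0,"wz": 0,"hand": -1},{"x": 0,"y": 0,"z": 0,"wx": 0,"wy": 0,"wz": 0,"hand": -1},{"x": 0,"y": 0,"z": 0,"wx": 0,"wy": 0,"wz": 0,"hand": -1},{"x": 0,"y": 0,"z": 0,"wx": 0,"wy": 0,"wz": 0,"hand": -1}])

```text
time: 29.15
tool_pos: [0.5646, 0.2619, 0.12]
tool_rot: [0.095, 0.067, 0.993, -0.006]
contact_force: [-1.0, -0.5, 3.6]
gripper_width: 0.153
grasp_force: 59.7
```

```bash
python3 avg.py; python3 fz.py
```

```text
[ 0.274 -0.312 -3.017  0.053 -0.015 -0.011] [0.147 0.174 0.121 0.005 0.013 0.009]
29.75 rel mm [ -1.93  -2.64 -26.22] F tool [-0.29 -0.07 -3.89] M tool [ 0.031 -0.08  -0.015] rot err [-0.0007  0.0591 -0.0004]
```

The moment flipped sign: flush tilt lies between 0.19 and 0.23. Setting 0.211.

send_rows(rows=[{"x": 0,"y": 0,"z": -0.03,"wx": 0,"wy": 0,"wz": 0,"hand": -1},{"x": 0,"y": 0,"z": -0.02,"wx": 0,"wy": 0,"wz": 0,"hand": -1},{"x": 0.004,"y": 0,"z": 0,"wx": 0,"wy": -0.026,"wz": 0,"hand": -1},{"x": 0,"y": 0,"z": 0,"wx": 0,"wy": 0,"wz": 0,"hand": -1},{"x": 0,"y": 0,"z": 0,"wx": 0,"wy": 0,"wz": 0,"hand": -1},{"x": 0,"y": 0,"z": 0,"wx": 0,"wy": 0,"wz": 0,"hand": -1},{"x": 0,"y": 0,"z": 0,"wx": 0,"wy": 0,"wz": 0,"hand": -1},{"x": 0,"y": 0,"z": 0,"wx": 0,"wy": 0,"wz": 0,"hand": -1},{"x": 0,"y": 0,"z": 0,"wx": 0,"wy": 0,"wz": 0,"hand": -1},{"x": 0,"y": 0,"z": 0,"wx": 0,"wy": 0,"wz": 0,"hand": -1}])

```text
time: 30.58
tool_pos: [0.5624, 0.262, 0.127]
tool_rot: [0.105, 0.067, 0.992, -0.007]
contact_force: [0.8, -0.5, 0.1]
gripper_width: 0.155
grasp_force: 59.2
```

```bash
python3 avg.py; python3 fz.py
```

```text
[ 5.250e-01 -1.500e-02  1.093e+00 -1.200e-02  1.530e-01  1.000e-03] [0.121 0.089 0.126 0.005 0.008 0.005]
31.18 rel mm [ -1.56  -2.67 -33.66] F tool [1.02 0.09 0.89] M tool [-0.022  0.142  0.026] rot err [-0.0006  0.0392 -0.0004]
```

send_rows(rows=[{"x": 0,"y": 0,"z": 0.015,"wx": 0,"wy": 0,"wz": 0,"hand": -1},{"x": 0,"y": 0,"z": 0.01,"wx": 0,"wy": 0,"wz": 0,"hand": -1},{"x": 0,"y": 0,"z": 0.008,"wx": 0,"wy": 0,"wz": 0,"hand": -1},{"x": 0,"y": 0,"z": 0.008,"wx": 0,"wy": 0,"wz": 0,"hand": -1},{"x": 0,"y": 0,"z": 0.008,"wx": 0,"wy": 0,"wz": 0,"hand": -1},{"x": 0,"y": 0,"z": 0,"wx": 0,"wy": 0,"wz": 0,"hand": -1},{"x": 0,"y": 0,"z": 0,"wx": 0,"wy": 0,"wz": 0,"hand": -1},{"x": 0,"y": 0,"z": 0,"wx": 0,"wy": 0,"wz": 0,"hand": -1},{"x": 0,"y": 0,"z": 0,"wx": 0,"wy": 0,"wz": 0,"hand": -1},{"x": 0,"y": 0,"z": 0,"wx": 0,"wy": 0,"wz": 0,"hand": -1}])

```text
time: 32.02
tool_pos: [0.564, 0.2619, 0.12]
tool_rot: [0.105, 0.067, 0.992, -0.007]
contact_force: [-1.7, 0.0, 1.4]
gripper_width: 0.151
grasp_force: 59.7
```

```bash
python3 avg.py; python3 fz.py;  python3 pf.py | sed 's/np.float64//g'
```

```text
[ 1.332 -0.096 -2.292  0.086  0.264  0.013] [0.16  0.13  0.115 0.007 0.008 0.006]
32.62 rel mm [ -1.34  -2.65 -26.36] F tool [ 1.1   0.04 -1.85] M tool [0.107 0.243 0.058] rot err [-0.0007  0.039  -0.0003]
y at x -28 outer/blue(red ch 140) [(-32.9), (-19.0), (22.5), (39.4)] blue-ch 120 [(-33.4), (-18.0), (25.6), (40.3)]
y at x -25 outer/blue(red ch 140) [(-32.6), (-19.1), (22.1), (39.7)] blue-ch 120 [(-33.0), (-18.4), (25.5), (40.6)]
y at x -22 outer/blue(red ch 140) [(-32.8), (-18.7), (23.8), (39.8)] blue-ch 120 [(-33.2), (-18.3), (25.8), (40.6)]
y at x -19 outer/blue(red ch 140) [(-32.9), (-18.7), (24.2), (40.0)] blue-ch 120 [(-33.2), (-18.6), (26.3), (40.7)]
x at y -18 [(-45.9), (-26.0), (-25.4), (-21.1), (-13.5), (-8.6), (23.5), (47.4), (47.7)] [(-45.3), (-27.2), (-25.1), (-14.7), (-13.6), (-7.3), (25.0), (32.2), (32.7), (46.9), (48.5)]
x at y -15 [(-46.0), (-31.6), (12.3), (13.7), (31.6)] [(-45.5), (-33.7), (-18.1), (-7.7), (24.5), (32.5), (33.4), (47.2), (48.6)]
x at y -12 [(-46.1), (-31.6), (5.4), (14.2), (31.9), (47.7), (48.4)] [(-45.8), (-33.7), (-30.1), (-9.4), (23.6), (33.0), (33.6), (47.3), (49.0)]
```

send_rows(rows=[{"x": 0,"y": 0,"z": -0.03,"wx": 0,"wy": 0,"wz": 0,"hand": -1},{"x": 0,"y": 0,"z": -0.02,"wx": 0,"wy": 0,"wz": 0,"hand": -1},{"x": 0.001,"y": 0.005,"z": 0,"wx": 0,"wy": -0.003,"wz": 0,"hand": -1},{"x": 0,"y": 0,"z": 0,"wx": 0,"wy": 0,"wz": 0,"hand": -1},{"x": 0,"y": 0,"z": 0,"wx": 0,"wy": 0,"wz": 0,"hand": -1},{"x": 0,"y": 0,"z": 0,"wx": 0,"wy": 0,"wz": 0,"hand": -1},{"x": 0,"y": 0,"z": 0,"wx": 0,"wy": 0,"wz": 0,"hand": -1},{"x": 0,"y": 0,"z": 0,"wx": 0,"wy": 0,"wz": 0,"hand": -1},{"x": 0,"y": 0,"z": 0,"wx": 0,"wy": 0,"wz": 0,"hand": -1},{"x": 0,"y": 0,"z": 0,"wx": 0,"wy": 0,"wz": 0,"hand": -1}])

```text
time: 33.65
tool_pos: [0.5623, 0.2628, 0.127]
tool_rot: [0.106, 0.067, 0.992, -0.007]
contact_force: [-0.2, -0.6, -0.7]
gripper_width: 0.154
grasp_force: 59.2
```

send_rows(rows=[{"x": 0,"y": 0,"z": 0.015,"wx": 0,"wy": 0,"wz": 0,"hand": -1},{"x": 0,"y": 0,"z": 0.012,"wx": 0,"wy": 0,"wz": 0,"hand": -1},{"x": 0,"y": 0,"z": 0.01,"wx": 0,"wy": 0,"wz": 0,"hand": -1},{"x": 0,"y": 0,"z": 0.009,"wx": 0,"wy": 0,"wz": 0,"hand": -1},{"x": 0,"y": 0,"z": 0.008,"wx": 0,"wy": 0,"wz": 0,"hand": -1},{"x": 0,"y": 0,"z": 0,"wx": 0,"wy": 0,"wz": 0,"hand": -1},{"x": 0,"y": 0,"z": 0,"wx": 0,"wy": 0,"wz": 0,"hand": -1},{"x": 0,"y": 0,"z": 0,"wx": 0,"wy": 0,"wz": 0,"hand": -1},{"x": 0,"y": 0,"z": 0,"wx": 0,"wy": 0,"wz": 0,"hand": -1},{"x": 0,"y": 0,"z": 0,"wx": 0,"wy": 0,"wz": 0,"hand": -1}])

```text
time: 34.48
tool_pos: [0.5641, 0.2626, 0.1194]
tool_rot: [0.106, 0.067, 0.992, -0.007]
contact_force: [-2.4, -0.2, 2.8]
gripper_width: 0.154
grasp_force: 59.8
```

```bash
python3 avg.py; python3 fz.py;  python3 pf.py | sed 's/np.float64//g'
```

```text
[ 8.540e-01 -2.780e-01 -2.923e+00  1.190e-01  2.790e-01  2.000e-03] [0.186 0.152 0.123 0.007 0.012 0.009]
35.08 rel mm [ -1.21  -1.9  -25.76] F tool [-0.48  0.52 -2.56] M tool [ 0.078  0.22  -0.006] rot err [-0.0007  0.0366 -0.0005]
y at x -28 outer/blue(red ch 140) [(-34.2), (-19.9), (22.7), (38.9)] blue-ch 120 [(-34.6), (-18.5), (25.8), (39.7)]
y at x -25 outer/blue(red ch 140) [(-33.5), (-20.1), (24.1), (38.6)] blue-ch 120 [(-34.0), (-18.8), (26.0), (39.3)]
y at x -22 outer/blue(red ch 140) [(-33.5), (-19.8), (23.9), (39.0)] blue-ch 120 [(-33.8), (-19.0), (26.0), (39.7)]
y at x -19 outer/blue(red ch 140) [(-33.6), (-19.6), (20.9), (39.1)] blue-ch 120 [(-34.0), (-18.3), (25.5), (39.8)]
x at y -18 [(-45.9), (-30.9), (-19.6), (-13.7), (-9.7), (-5.6), (25.1), (30.6), (47.4), (47.7)] [(-45.3), (-32.4), (-16.5), (-14.1), (25.2), (31.9), (33.2), (47.0), (48.6)]
x at y -15 [(-46.0), (-31.6), (31.5), (47.5), (48.2)] [(-45.6), (-33.7), (-25.1), (-8.3), (24.7), (47.0), (48.8)]
x at y -12 [(-46.0), (-31.8), (6.1), (13.6), (32.0), (47.8), (48.4)] [(-45.7), (-33.7), (-30.0), (-9.1), (24.5), (47.4), (49.0)]
```

```bash
python3 -c "
from plant import job_done; print(job_done())"
```

```text
the job is handed in; nothing more can be done
None
```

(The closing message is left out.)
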